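# Set out the slide-reading station

### The arm

A 6-joint arm with a two-finger parallel gripper is mounted at the origin on the work surface. World frame = base frame: x ahead of the robot, y to its left, z up, the work surface at z = 0. Lengths are in m, angles in degrees, forces in N, time in s.
With the tool pointing down it reaches from about 0.3 to 0.75 m from the base axis. Payload 8.5 kg.
Tool frame: the origin (TCP) lies on the centre line of the jaws, within the pads' length; the fingertips stand 22 mm ahead of it and the grasp point (between the pads) lies 3 mm ahead of it (env.tip_reach is the distance from the TCP to the fingertips, in m); y points along the fingers, z is the direction in which the jaws open and shut, and the axes are right-handed (so a half turn about y gives the same grasp; the last joint's range is limited). The gripper opens to 85 mm and grips with 20 to 120 N. Pads are 22 mm wide; open, the fingers measure 114 mm over their backs; the gripper's body (76 mm by 85 mm) begins 54 mm behind the grasp point. The pads swing forward as they close: fully open they stand 13 mm farther back than shut.
Start: joints at [-84.528, 21.807, 74.336, -0, 83.858, -12.336], TCP at [0.168, -0.524, 0.253] pointing down, gripper open.
Joint ranges: [-178.18, 178.18], [-50.72, 133.34], [12.68, 142.11], [-81.47, 261.47], [9.98, 163.14], [-165.26, 165.26]. Speed limits (degrees/s): [136.94, 136.94, 180, 180, 180, 180].

### API

Orientations are given as a 3x3 rotation matrix whose columns are the frame's x, y, z axes.
In Python, from rig import env, get_image gives the robot as it stands. The module is installed in compiled form; this text tells all that it offers.
- The arm moves only by the tool carry_out, never from a script. Its argument "targets" is a list that holds one entry, the list of rows, each a list of 7 numbers: the closure, from 0 (fully open) to 1 (shut), then the shift along the world's x, y, z in mm, then the turn, a rotation vector about the world's x, y, z in degrees. In form: [[[claw, dx, dy, dz, ax, ay, az], ...]]. A call has 1 to 20 rows; each row is the pose to reach, as a shift and turn from the pose commanded when the call began; what a row does not reach only later rows make up. A row lasts 1/12 s, in which the tool goes at most 41.7 mm and 7.16 degrees, less where a joint would pass 70% of its speed; a pose out of reach is approached as far as the arm can. A call with a gripper value outside its range is refused whole. The fingers move at their own pace and stop on an object; "squeeze" is the grip in N (left out, the last holds). Time passes only in rows, so rows that repeat a pose let the fingers close. It gives the time, the measured TCP pose, the force and the opening at its end, in the units of the state.
- env.observe(): the state, without advancing time (a new reading comes with each control period).
- get_image(name): name is "scene" or "top" or "wrist"; returns a dict with "img" (400x640x3 uint8, red, green, blue), "fx", "fy", "cx", "cy" (pixels), "rvec" (rotation vector, rad) and "tvec" (3), from world to camera coordinates, as OpenCV has them. Camera axes: x right, y down, z forward; pixel columns grow to the right and rows downward; lengths in m; the calibration is good to about 2 mm. A picture is of the moment at which its call begins. There is no depth.
- env.close_job(): hands the job in, once; it reports no verdict.
The state is a dict: "time_s": time; "q": joint angles; "qvel": joint speeds; "joint_efforts": joint torques, N m; "position": TCP position; "tool_rot": TCP orientation; "ft_force": force on the tool from outside, world axes, zero at the start; "wrist_torque": the same for the moment, N m; "grip_width": finger opening in m.
Only numpy, scipy, OpenCV 4.12 (cv2) and the standard library are available. Lean on these libraries where they do the work, as an engineer would, in place of code of your own. Each camera call takes 0.05 s, during which the arm holds its last target.

### The job

Set out this counter for the next slide reader (left, right and far side are as seen from the robot's base). Lay the white slide box flat in the middle of the slide warmer, its long side along the warmer's long side, and put the round timer in the middle of the slide box's lid; stand the loose dropper bottle in the green caddy midway between the two bottles already there; stand the stain jar directly left of the warmer, level with its middle, and the specimen cup directly beyond the caddy on its far side, level with its middle, each with a clear gap of about 3 cm. Everything upright and let go, and leave the tape roll, the petri dish and the small carton where they are.

Things in the scene. Friction and masses are not known exactly. Their poses are not given: they have to be found in the camera images.
- warmer: Slide warmer, fixed: low white block with bare aluminium top, 86 mm along its x, 116 along its y (long side), 30 high; small black knob on its -x side, towards the robot. Origin: centre of underside, z up, +x away from the robot, +y to the left (turned up to 12 degrees). The jar's place lies on its y axis: 30 mm gap puts the jar's centre at y = +111 mm.
- caddy: Reagent caddy, fixed: shallow green open tray, 70 mm along its x, 160 along its y, rim 14 high, walls and floor 4 thick; two white bottles (26 diameter, tops 64 high) fixed in it at y = +60 and -60. Origin: centre of underside, z up, +x away from the robot (turned up to 12 degrees). The cup's place lies on its x axis: 30 mm gap from rim to lid puts its centre at x = +92 mm.
- slide_box: Slide box, loose: flat white plastic box with a grey seam, 80 mm along its x (long), 56 mm along its y, 28 mm high, 0.12 kg. Origin: centre of its underside; z up.
- timer: Lab timer, loose: low grey disc with a paper-white dial and a black centre button, 44 mm diameter, 20 mm high (22 mm with the button), 0.06 kg. Origin: centre of its underside; z up.
- dropper: Dropper bottle, loose, standing outside the caddy: slim white bottle with a tapering grey cap, 28 mm diameter up to 47 mm, 80 mm high, 0.05 kg. Origin: centre of its underside; z up.
- stain_jar: Stain jar, loose: round glass jar with a flat black lid and a white slip inside, 46 mm diameter, 78 mm high (lid from 64 mm up, 43 mm diameter), about 0.18 kg. Origin: centre of its underside; z up.
- cup: Specimen cup, loose: clear tapered plastic cup with a wider white screw lid, 44 mm diameter at the foot, 51 mm under the lid, lid 54 mm diameter from 44 to 58 mm height, about 0.09 kg. Origin: centre of its underside; z up.
- tape_roll: Bystander, loose: roll of paper tape lying flat, a ring 60 mm outside and 40 mm inside diameter, 19 mm high. Origin: centre of its underside. Leave it alone.
- petri: Bystander, loose: covered glass petri dish, 63 mm diameter, 16 mm high. Origin: centre of its underside. Leave it alone.
- carton: Bystander, loose: small brown carton of cover slips, 34 by 52 mm, 24 mm high. Origin: centre of its underside. Leave it alone.
There are look-alikes about, which are no part of the job. Leave any brown look-alike of the slide_box alone. Leave any purple look-alike of the timer alone.

How it is judged:
By the outcome, as a careful person would: the job done as asked, in the order asked, and still so for the second after the job is handed in, with the robot touching nothing.
It also fails if it takes over 131 s, if anything falls off the work surface, if the arm or the gripper's body presses on something with over 40 N, if the wrist force passes 120 N, or if a joint passes its speed limit or range.

## Working session

There is one attempt and no reset: what is moved stays moved. The work goes in short steps, Python scripts to look and compute and a tool call to move; the robot and the scene stay as the last step left them, time stands still between calls to the robot, and variables do not carry over. Pictures are saved under pics/ and viewed, and the job is handed in when it is done.

Besides the shell and the picture viewer there is one more tool, called after ">>>" as name([rows], argument=value, ...), one row to a line, values as JSON. carry_out: Moves the arm, as the interface text tells. Its arguments: {"type":"object","properties":{"targets":{"type":"array"},"squeeze":{"type":"number"}},"required":["targets"]}

```bash
mkdir -p pics; ls; cat > h.py <<'E'
import numpy as np, cv2, json
from rig import env, get_image
def shot(n,fn):
    d=get_image(n); cv2.imwrite('pics/'+fn+'.png',cv2.cvtColor(d['img'],cv2.COLOR_RGB2BGR))
    np.savez('pics/'+fn+'.npz',**{k:np.array(v) for k,v in d.items()}); return d
def load(fn): 
    z=np.load('pics/'+fn+'.npz'); return {k:z[k] for k in z.files}
def ray(d,u,v):
    R=cv2.Rodrigues(np.array(d['rvec'],float))[0]; t=np.array(d['tvec'],float).ravel()
    c=-R.T@t; r=R.T@np.array([(u-d['cx'])/d['fx'],(v-d['cy'])/d['fy'],1.]); return c,r
def pl(d,u,v,z):
    c,r=ray(d,u,v); return c+r*(z-c[2])/r[2]
def proj(d,p):
    R=cv2.Rodrigues(np.array(d['rvec'],float))[0]; q=R@np.array(p,float)+np.array(d['tvec'],float).ravel()
    return np.array([d['fx']*q[0]/q[2]+d['cx'],d['fy']*q[1]/q[2]+d['cy']])
E
python3 - <<'E'
from h import *
o=env.observe(); print(o['time_s'],o['position'],o['tool_rot'],o['grip_width'],env.tip_reach)
for n in('scene','top','wrist'):
    d=shot(n,n+'0'); c,_=ray(d,0,0); print(n,d['fx'],c)
E
```

```text
pics
0.0 [ 0.16817583 -0.52337606  0.25268914] [[-9.52085246e-01 -1.64623093e-04  3.05832728e-01]
 [-3.05832630e-01  1.47706906e-03 -9.52084146e-01]
 [-2.95001022e-04 -9.99998896e-01 -1.45664277e-03]] 0.08513448853474981 0.022
scene 448.3724127802656 [ 1.36801714 -0.20051135  0.70189417]
top 443.99104770179207 [0.36149025 0.04934747 1.34880435]
wrist 309.14109807308523 [ 0.2348613  -0.50266209  0.37318078]
```

View pics/scene0.png

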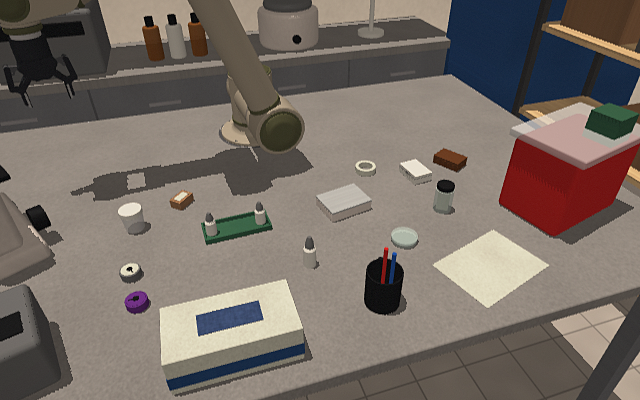

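View pics/top0.png

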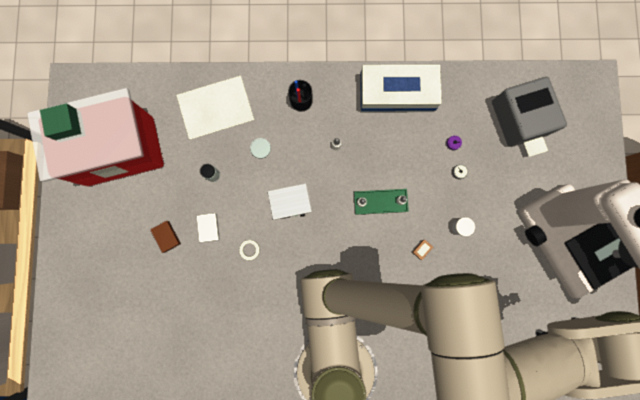

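View pics/wrist0.png

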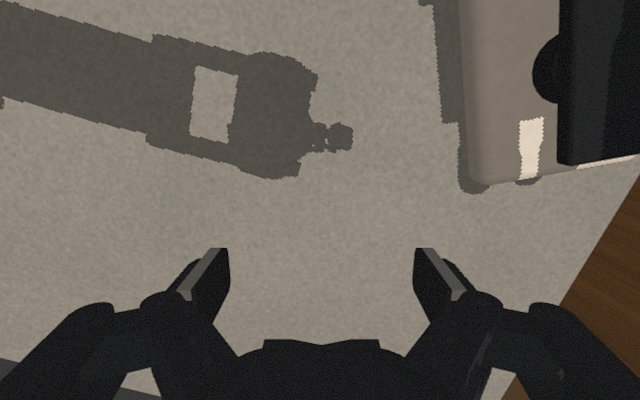

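The top view shows these candidates:
- **Slide box:** white box (207,228). Brown look-alike (165,237), warmer (290,201), carton (422,249).
- **Timer:** grey/white disc (460,172). Purple look-alike (454,143).
- **Dropper:** bottle (336,143). The fixed caddy bottles are at (362,202) and (403,200).
- **Jar:** (208,172). The black pen cup is at (300,95).
- **Cup:** (464,227).

I choose the white box and the grey/white disc, and will check both in a close crop.

```bash
python3 - <<'E'
import cv2,numpy as np
a=cv2.imread('pics/top0.png')
c=lambda y0,y1,x0,x1,s:cv2.resize(a[y0:y1,x0:x1],None,fx=s,fy=s,interpolation=cv2.INTER_NEAREST)
cv2.imwrite('pics/c1.png',c(125,265,145,315,4.5));cv2.imwrite('pics/c2.png',c(125,265,320,490,4.5))
E
```

```text
(no output)
```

View pics/c1.png

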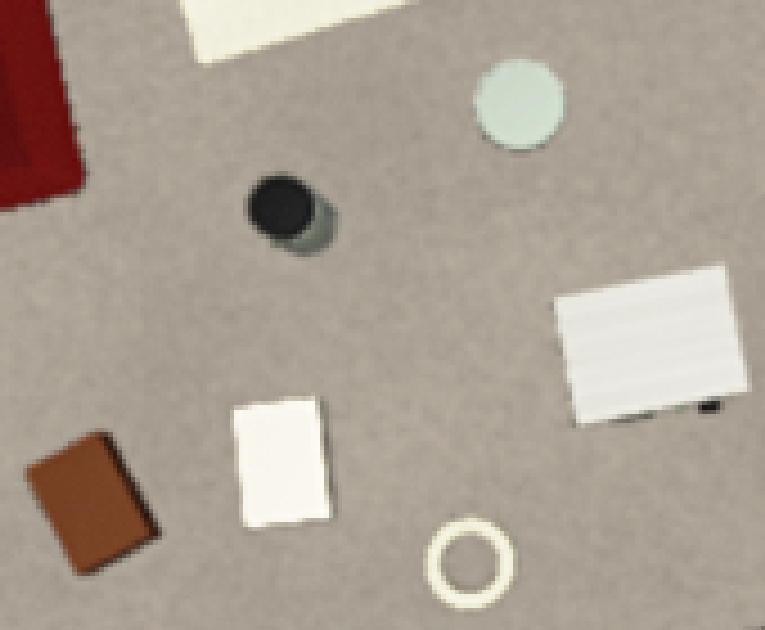

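View pics/c2.png

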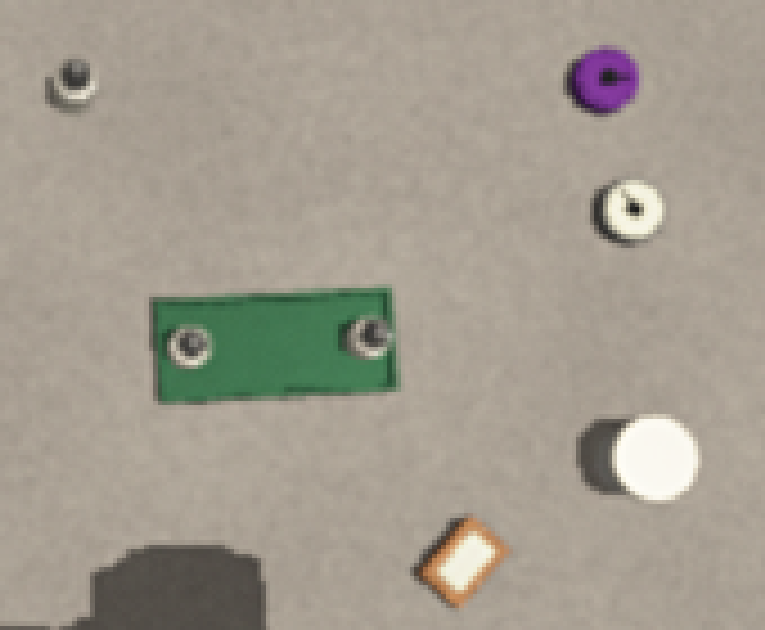

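The crops confirm it: a white slide box around (207,228) with a separate brown one, and a white-dial timer at (460,172) with a separate purple one. Next I measure.

```bash
cat > meas.py <<'E'
from h import *
def comp(mask,seed,img=None):
    n,l,s,c=cv2.connectedComponentsWithStats(mask.astype(np.uint8),connectivity=4)
    k=l[seed[1],seed[0]]
    if k==0: return None
    return (l==k).astype(np.uint8)
def cnt(m): return max(cv2.findContours(m,cv2.RETR_EXTERNAL,cv2.CHAIN_APPROX_NONE)[0],key=cv2.contourArea)
E
python3 - <<'E'
from meas import *
d=load('top0'); im=d['img'].astype(int); S=im.sum(2); hsv=cv2.cvtColor(d['img'],cv2.COLOR_RGB2HSV)
bright=im.min(2)>195
def rect(name,m,z):
    c=cnt(m); P=np.array([pl(d,u,v,z)[:2] for u,v in c[:,0]])*1000
    # area-based centroid and rect
    r=cv2.minAreaRect(P.astype(np.float32))
    ys,xs=np.nonzero(m); C=np.mean([pl(d,u,v,z) for u,v in zip(xs,ys)],0)*1000
    L=max(r[1]);b=cv2.boxPoints(r); e=b[1]-b[0]; e2=b[2]-b[1]; e=e if np.hypot(*e)>np.hypot(*e2) else e2
    print(name,'cent',C.round(1),'rect',np.round(r[0],1),np.round(r[1],1),'long dir deg',np.degrees(np.arctan2(e[1],e[0]))%180)
rect('warmer',comp(bright,(290,201)),.03)
rect('box',comp(bright,(207,228)),.028)
rect('timer',comp(im.min(2)>170,(464,174)),.02)
rect('cup',comp(bright,(464,227)),.058)
rect('jarlid',comp(im.max(2)<50,(207,171)),.078)
g=(hsv[...,0]>60)&(hsv[...,0]<90)&(hsv[...,1]>90)
rect('caddy',comp(cv2.morphologyEx(g.astype(np.uint8),cv2.MORPH_CLOSE,np.ones((7,7))),(381,205)),.014)
rect('petri',comp((hsv[...,0]>45)&(hsv[...,0]<100)&(im.min(2)>170),(260,148)),.016)
rect('tape',comp((im.min(2)>175),(240,250)),.019)
rect('carton',comp((im[...,0]-im[...,2]>60),(421,258)) if comp((im[...,0]-im[...,2]>60),(421,258)) is not None else comp(bright,(423,249)),.024)
print('dropper cap',pl(d,336.8,141.3,.08)*1000,'bottleL',pl(d,320+190/4.5,125+344/4.5,.064)*1000,'R',pl(d,320+375/4.5,125+331/4.5,.064)*1000)
print('knob',pl(d,145+709/4.5,125+406/4.5,.02)*1000, 'purple',pl(d,454,143,.02)*1000,'brownbox',pl(d,165,237,.028)*1000)
E
```

```text
warmer cent [497.3 133.2  30. ] rect [497.3 133.1] [ 85.4 115.2] long dir deg 101.21923
box cent [419.7 377.5  28. ] rect [420.  377.5] [78.4 54.6] long dir deg 7.662776
timer cent [ 588.1 -385.4   20. ] rect [ 588.1 -385. ] [33.3 36.8] long dir deg 177.72496
cup cent [ 418.7 -380.1   58. ] rect [ 418.5 -380.4] [49.8 49.2] long dir deg 89.81161
jarlid cent [581.9 368.8  78. ] rect [580.9 368.9] [35.6 34.9] long dir deg 1.3761966
caddy cent [ 496.8 -140.4   14. ] rect [ 497.4 -142.1] [ 65.7 156.6] long dir deg 93.08504
petri cent [662.8 223.7  16. ] rect [662.3 223.9] [56.4 55.2] long dir deg 0.529952
tape cent [353.6 253.   19. ] rect [353.9 252.7] [56.3 53.6] long dir deg 0.696143
carton cent [ 353.2 -262.1   24. ] rect [ 353.1 -262.6] [35.3 52. ] long dir deg 138.18869
dropper cap [666.84405962  -8.48632911  80.        ] bottleL [491.82861956 -81.56963701  64.        ] R [ 499.86222704 -201.21685029   64.        ]
knob [455.40246466  93.35379921  20.        ] purple [ 674.56635204 -368.74638065   20.        ] brownbox [391.50913776 501.07791456  28.        ]
```

>>> carry_out([
  [[0, 232, 424, -30, 0, 0, -5], [0, 232, 424, -30, 0, 0, -10], [0, 232, 424, -30, 0, 0, -10], [0, 232, 424, -30, 0, 0, -10], [0, 232, 424, -30, 0, 0, -10], [0, 232, 424, -30, 0, 0, -10], [0, 232, 424, -30, 0, 0, -10], [0, 232, 424, -30, 0, 0, -10], [0, 232, 424, -30, 0, 0, -10], [0, 232, 424, -30, 0, 0, -10], [0, 232, 424, -30, 0, 0, -10], [0, 232, 424, -30, 0, 0, -10], [0, 232, 424, -30, 0, 0, -10], [0, 232, 424, -30, 0, 0, -10]],
])

```text
time_s: 1.32
position: [0.4004, -0.0986, 0.2232]
tool_rot: [[-0.99, -0.0, 0.139], [-0.139, 0.0, -0.99], [0.0, -1.0, -0.0]]
ft_force: [0.0, -0.5, -0.2]
grip_width: 0.0852
```

>>> carry_out([
  [[0, 20, 476, -93, 0, 0, 0], [0, 20, 476, -93, 0, 0, 0], [0, 20, 476, -93, 0, 0, 0], [0, 20, 476, -93, 0, 0, 0], [0, 20, 476, -93, 0, 0, 0], [0, 20, 476, -93, 0, 0, 0], [0, 20, 476, -93, 0, 0, 0], [0, 20, 476, -93, 0, 0, 0], [0, 20, 476, -93, 0, 0, 0], [0, 20, 476, -93, 0, 0, 0], [0, 20, 476, -93, 0, 0, 0], [0, 20, 476, -93, 0, 0, 0], [0, 20, 476, -93, 0, 0, 0], [0, 20, 476, -93, 0, 0, 0], [0, 20, 476, -93, 0, 0, 0], [0, 20, 476, -93, 0, 0, 0]],
])

```text
time_s: 2.65
position: [0.4209, 0.3748, 0.1307]
tool_rot: [[-0.991, 0.0, 0.134], [-0.134, -0.0, -0.991], [-0.0, -1.0, 0.0]]
ft_force: [0.3, -0.0, 0.3]
grip_width: 0.0857
```

```bash
python3 - <<'E'
from h import *
print(env.observe()['position'],env.observe()['q']); shot('wrist','w1'); shot('top','t1'); shot('scene','s1')
E
```

```text
[0.42086333 0.37480222 0.13065046] [ 2.96589754e+01  2.98063047e+01  8.28129553e+01 -1.59909554e-02
  6.73778737e+01  1.11978476e+02]
```

View pics/w1.png

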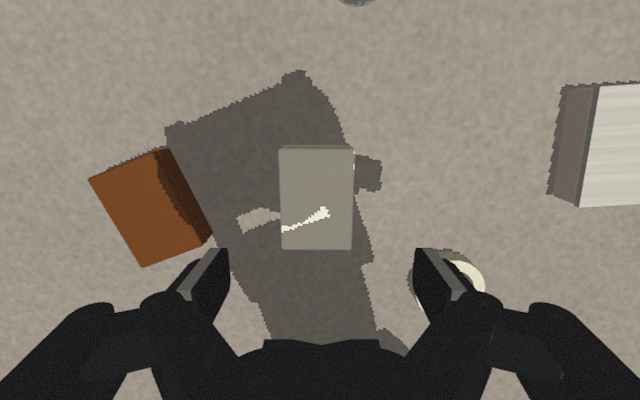

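View pics/t1.png

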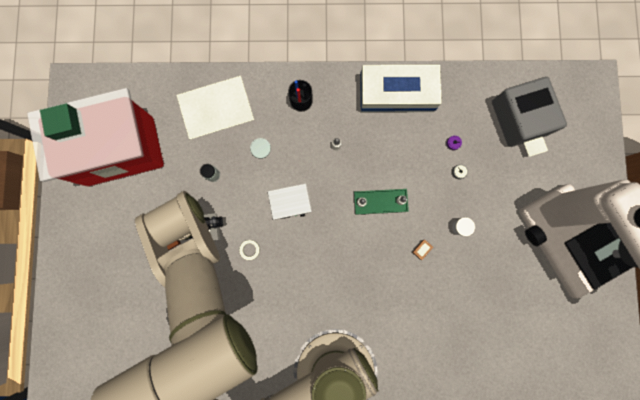

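Wrist view: the white box's lid spans about (280..352, 149..249) between the fingers. The brown box is to the left at (150,205), and the tape roll is seen past the right finger.

```bash
python3 - <<'E'
from meas import *
d=load('w1'); im=d['img'].astype(int)
c=cv2.resize(d['img'][130:270,230:400],None,fx=4.5,fy=4.5,interpolation=cv2.INTER_NEAREST)
cv2.imwrite('pics/c3.png',c[...,::-1])
print(ray(d,0,0)[0])
for v in (160,200,240): print(v,[tuple(im[v,u]) for u in (274,276,278,280,282,284,346,350,352,354,356)])
P=[pl(d,u,v,.028)[:2]*1000 for u,v in((279,149),(352.5,149),(352.5,249),(280,249))]
print(np.round(P,1),np.mean(P,0))
E
```

```text
[0.49023548 0.38367957 0.25105642]
160 [(np.int64(92), np.int64(88), np.int64(82)), (np.int64(92), np.int64(88), np.int64(81)), (np.int64(113), np.int64(108), np.int64(98)), (np.int64(142), np.int64(136), np.int64(123)), (np.int64(140), np.int64(136), np.int64(121)), (np.int64(144), np.int64(138), np.int64(125)), (np.int64(138), np.int64(133), np.int64(119)), (np.int64(140), np.int64(136), np.int64(125)), (np.int64(138), np.int64(132), np.int64(120)), (np.int64(117), np.int64(115), np.int64(100)), (np.int64(85), np.int64(78), np.int64(74))]
200 [(np.int64(86), np.int64(82), np.int64(76)), (np.int64(86), np.int64(83), np.int64(76)), (np.int64(87), np.int64(82), np.int64(77)), (np.int64(120), np.int64(115), np.int64(106)), (np.int64(140), np.int64(134), np.int64(124)), (np.int64(136), np.int64(134), np.int64(119)), (np.int64(141), np.int64(136), np.int64(123)), (np.int64(139), np.int64(134), np.int64(121)), (np.int64(136), np.int64(128), np.int64(118)), (np.int64(85), np.int64(81), np.int64(77)), (np.int64(168), np.int64(160), np.int64(146))]
240 [(np.int64(93), np.int64(87), np.int64(79)), (np.int64(88), np.int64(86), np.int64(79)), (np.int64(87), np.int64(82), np.int64(76)), (np.int64(87), np.int64(84), np.int64(80)), (np.int64(137), np.int64(131), np.int64(118)), (np.int64(139), np.int64(136), np.int64(120)), (np.int64(141), np.int64(136), np.int64(124)), (np.int64(138), np.int64(133), np.int64(118)), (np.int64(93), np.int64(89), np.int64(83)), (np.int64(89), np.int64(84), np.int64(78)), (np.int64(92), np.int64(88), np.int64(80))]
[[458.3 409.7]
 [465.3 357.3]
 [387.8 344.6]
 [380.1 401.3]] [422.87559451 378.23757313]
```

View pics/c3.png

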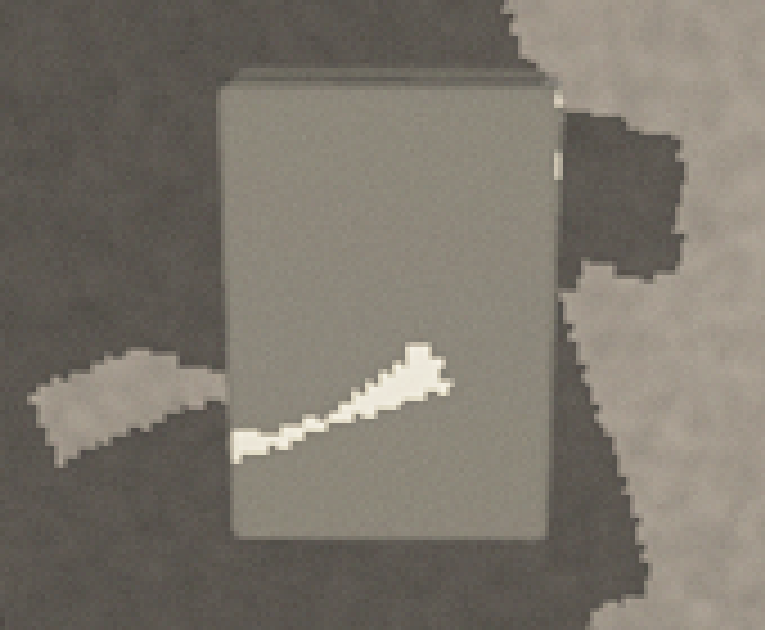

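>>> carry_out([
  [[0, 1, 1.5, -60, 0, 0, 0], [0, 1, 1.5, -60, 0, 0, 0], [0, 1, 1.5, -85, 0, 0, 0], [0, 1, 1.5, -104, 0, 0, 0], [0, 1, 1.5, -104, 0, 0, 0], [0, 1, 1.5, -104, 0, 0, 0], [0.5, 1, 1.5, -104, 0, 0, 0], [1, 1, 1.5, -104, 0, 0, 0], [1, 1, 1.5, -104, 0, 0, 0], [1, 1, 1.5, -104, 0, 0, 0], [1, 1, 1.5, -104, 0, 0, 0], [1, 1, 1.5, -104, 0, 0, 0], [1, 1, 1.5, -104, 0, 0, 0], [1, 1, 1.5, -104, 0, 0, 0]],
], squeeze=40)

```text
time_s: 3.97
position: [0.4218, 0.3781, 0.0279]
tool_rot: [[-0.991, 0.002, 0.136], [-0.136, 0.001, -0.991], [-0.003, -1.0, -0.001]]
ft_force: [-0.4, -1.1, 6.6]
grip_width: 0.0553
```

>>> carry_out([
  [[1, 0, 0, 40, 0, 0, 0], [1, 0, 0, 80, 0, 0, 0], [1, 20, -60, 115, 0, 0, 93.5], [1, 40, -100, 115, 0, 0, 93.5], [1, 50, -130, 115, 0, 0, 93.5], [1, 55, -150, 115, 0, 0, 93.5], [1, 60, -170, 115, 0, 0, 93.5], [1, 65, -190, 115, 0, 0, 93.5], [1, 70, -210, 115, 0, 0, 93.5], [1, 76, -230, 115, 0, 0, 93.5], [1, 76, -245, 115, 0, 0, 93.5], [1, 76, -245, 115, 0, 0, 93.5], [1, 76, -245, 115, 0, 0, 93.5], [1, 76, -245, 115, 0, 0, 93.5], [1, 76, -245, 115, 0, 0, 93.5], [1, 76, -245, 115, 0, 0, 93.5], [1, 76, -245, 115, 0, 0, 93.5], [1, 76, -245, 115, 0, 0, 93.5], [1, 76, -245, 115, 0, 0, 93.5]],
])

```text
time_s: 5.55
position: [0.4972, 0.1329, 0.1417]
tool_rot: [[0.194, 0.001, 0.981], [-0.981, 0.0, 0.194], [0.0, -1.0, 0.001]]
ft_force: [-0.3, -0.0, -1.4]
grip_width: 0.0548
```

```bash
python3 - <<'E'
from h import *
o=env.observe();print(o['position'],o['tool_rot'],o['ft_force'],o['grip_width']); shot('wrist','w2'); shot('scene','s2')
E
```

```text
[0.49719146 0.13289409 0.14167917] [[ 1.94309934e-01  5.74864767e-04  9.80940018e-01]
 [-9.80940181e-01  4.15986374e-06  1.94309964e-01]
 [ 1.07621375e-04 -9.99999835e-01  5.64716251e-04]] [-0.27667769 -0.04392661 -1.42911679] 0.05479278450538305
```

View pics/w2.png

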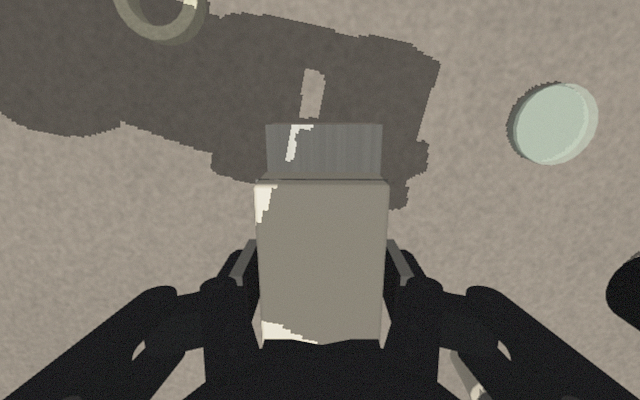

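View pics/s2.png

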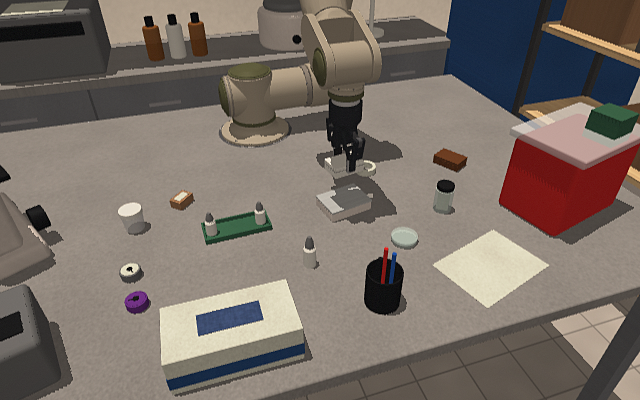

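```bash
python3 - <<'E'
from h import *
d=load('w2'); a=np.radians(11.2); C=np.array([497.3,133.2]); X=np.array([np.cos(a),np.sin(a)]);Y=np.array([-X[1],X[0]])
for u,v,z in((265,124,.03),(382,124,.03),(256,182,.142),(389,182,.142)):
    p=pl(d,u,v,z)[:2]*1000; print(p.round(1),'in warmer',((p-C)@X).round(1),((p-C)@Y).round(1))
o=cv2.cvtColor(d['img'],cv2.COLOR_RGB2BGR)[100:260,220:430]; cv2.imwrite('pics/c4.png',cv2.resize(o,None,fx=3.7,fy=3.7,interpolation=0))
E
```

```text
[445.5 182.3] in warmer -41.3 58.2
[529.4 198.9] in warmer 44.2 58.2
[463.5 168.4] in warmer -26.3 41.0
[515.5 178.6] in warmer 26.7 41.0
```

View pics/c4.png

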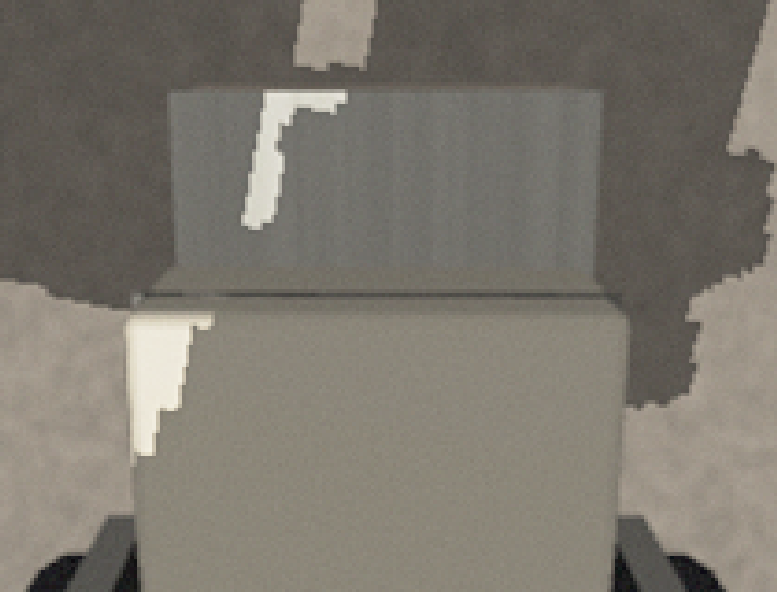

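>>> carry_out([
  [[1, 0.5, 0, -40, 0, 0, 0], [1, 0.5, 0, -70, 0, 0, 0], [1, 0.5, 0, -78, 0, 0, 0], [1, 0.5, 0, -81, 0, 0, 0], [1, 0.5, 0, -83, 0, 0, 0], [1, 0.5, 0, -83, 0, 0, 0], [1, 0.5, 0, -83, 0, 0, 0]],
])

```text
time_s: 6.23
position: [0.4984, 0.1329, 0.0597]
tool_rot: [[0.196, 0.003, 0.981], [-0.981, 0.0, 0.196], [0.0, -1.0, 0.002]]
ft_force: [-0.8, 0.3, -0.8]
grip_width: 0.0555
```

>>> carry_out([
  [[1, 0, 0, -1, 0, 0, 0], [1, 0, 0, -1.5, 0, 0, 0], [1, 0, 0, -1.5, 0, 0, 0]],
])

```text
time_s: 6.48
position: [0.4982, 0.1329, 0.058]
tool_rot: [[0.196, 0.002, 0.981], [-0.981, 0.0, 0.196], [0.0, -1.0, 0.002]]
ft_force: [-1.1, -0.5, 6.2]
grip_width: 0.0552
```

>>> carry_out([
  [[0.2, 0, 0, 0, 0, 0, 0], [0.2, 0, 0, 0, 0, 0, 0], [0.15, 0, 0, 0, 0, 0, 0], [0.15, 0, 0, 0, 0, 0, 0], [0.15, 0, 0, 0, 0, 0, 0], [0.15, 0, 0, 30, 0, 0, 0], [0.15, 0, 0, 70, 0, 0, 0], [0, 0, 0, 110, 0, 0, 0], [0, 0, 0, 140, 0, 0, 0], [0, 0, 0, 140, 0, 0, 0]],
])

```text
time_s: 7.32
position: [0.4998, 0.1331, 0.2028]
tool_rot: [[0.196, 0.011, 0.98], [-0.981, 0.0, 0.196], [0.002, -1.0, 0.011]]
ft_force: [0.4, -0.1, 0.5]
grip_width: 0.0858
```

```bash
python3 - <<'E'
from h import *
o=env.observe();print(o['position'],o['grip_width']); shot('wrist','w3'); shot('scene','s3')
E
```

```text
[0.4997724  0.13306309 0.20277352] 0.08577175718881952
```

View pics/w3.png

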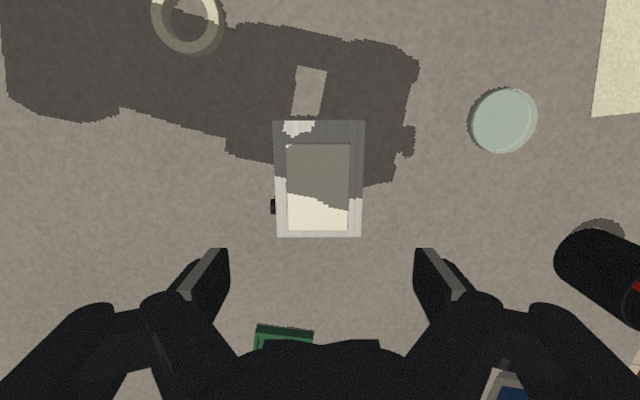

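```bash
python3 - <<'E'
from h import *
d=load('w3')
o=cv2.cvtColor(d['img'],cv2.COLOR_RGB2BGR)[110:245,260:375]; cv2.imwrite('pics/c5.png',cv2.resize(o,None,fx=4.4,fy=4.4,interpolation=0))
E
```

```text
(no output)
```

View pics/c5.png

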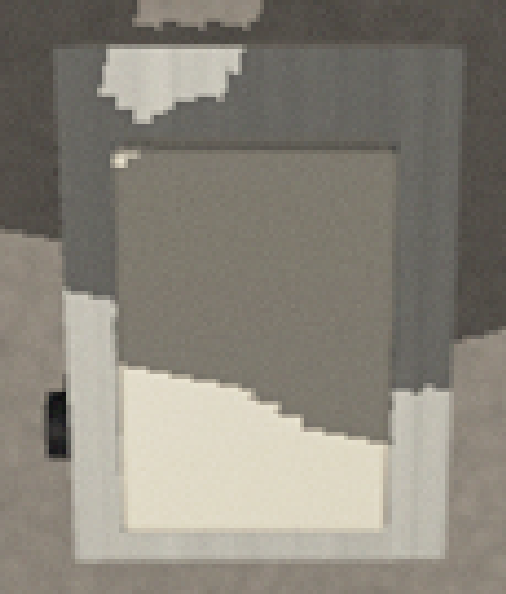

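```bash
python3 - <<'E'
from h import *
d=load('w3')
def q(L,z):
    P=np.array([pl(d,260+(a-2)/4.4,110+(b-2)/4.4,z)[:2]*1000 for a,b in L]); 
    e=(P[0]+P[1])/2-(P[2]+P[3])/2; print(P.round(1).tolist(),P.mean(0),'ydir yaw',np.degrees(np.arctan2(-e[0],e[1])),np.hypot(*e),np.hypot(*((P[1]+P[2]-P[0]-P[3])/2))); return P.mean(0)
w=q([(53,45),(465,47),(445,560),(77,560)],.03); b=q([(115,151),(397,149),(384,530),(126,530)],.058); print(b-w)
d=load('top0')
E
```

```text
[[445.2, 182.4], [529.8, 198.9], [552.6, 84.9], [468.4, 68.5]] [499.00654498 133.67613549] ydir yaw 11.40605061740002 116.2312355142075 85.9355625889316
[[463.7, 166.9], [517.1, 177.9], [531.9, 100.2], [479.0, 89.8]] [497.92795563 133.70820172] ydir yaw 10.9974230609474 78.83061311731842 54.22266027971592
[-1.07858934  0.03206624]
```

>>> carry_out([
  [[0, 90, -518, -55, 0, 0, -71], [0, 90, -518, -55, 0, 0, -71], [0, 90, -518, -55, 0, 0, -71], [0, 90, -518, -55, 0, 0, -71], [0, 90, -518, -55, 0, 0, -71], [0, 90, -518, -55, 0, 0, -71], [0, 90, -518, -55, 0, 0, -71], [0, 90, -518, -55, 0, 0, -71], [0, 90, -518, -55, 0, 0, -71], [0, 90, -518, -55, 0, 0, -71], [0, 90, -518, -55, 0, 0, -71], [0, 90, -518, -55, 0, 0, -71], [0, 90, -518, -55, 0, 0, -71], [0, 90, -518, -55, 0, 0, -71], [0, 90, -518, -55, 0, 0, -71], [0, 90, -518, -55, 0, 0, -71], [0, 90, -518, -55, 0, 0, -71], [0, 90, -518, -55, 0, 0, -71]],
])

```text
time_s: 8.92
position: [0.5879, -0.3838, 0.1419]
tool_rot: [[-0.863, -0.0, 0.506], [-0.506, 0.0, -0.863], [0.0, -1.0, -0.0]]
ft_force: [0.3, -0.1, 0.4]
grip_width: 0.0852
```

```bash
python3 - <<'E'
from h import *
o=env.observe();print(o['position'],o['grip_width']); shot('wrist','w4')
E
```

```text
[ 0.58789142 -0.38379995  0.14193109] 0.08516735705724357
```

View pics/w4.png

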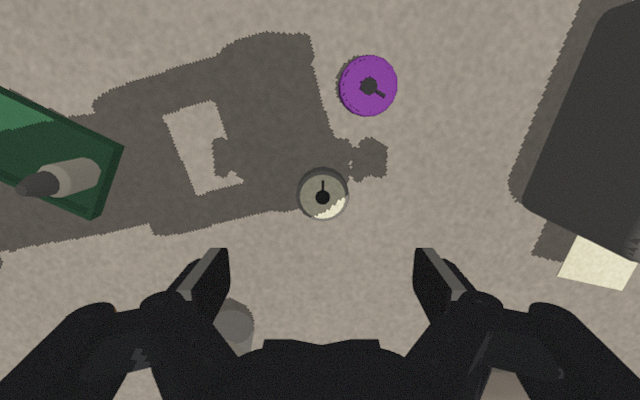

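Wrist view: the grey timer's button is at (322,197) between the jaws and its disc is about 50 px wide. The purple one is well clear at (368,86).

```bash
python3 - <<'E'
from h import *
d=load('w4')
o=cv2.cvtColor(d['img'],cv2.COLOR_RGB2BGR)[160:230,290:360]; cv2.imwrite('pics/c6.png',cv2.resize(o,None,fx=8,fy=8,interpolation=0))
im=d['img'].astype(int); m=(im.max(2)<40).astype(np.uint8); m[:185]=0;m[210:]=0;m[:,:310]=0;m[:,335:]=0
ys,xs=np.nonzero(m); print(xs.mean(),ys.mean(),len(xs)); print(pl(d,xs.mean(),ys.mean(),.022)*1000)
E
```

```text
322.09655172413795 196.31034482758622 145
[ 589.62874326 -384.29639483   22.        ]
```

View pics/c6.png

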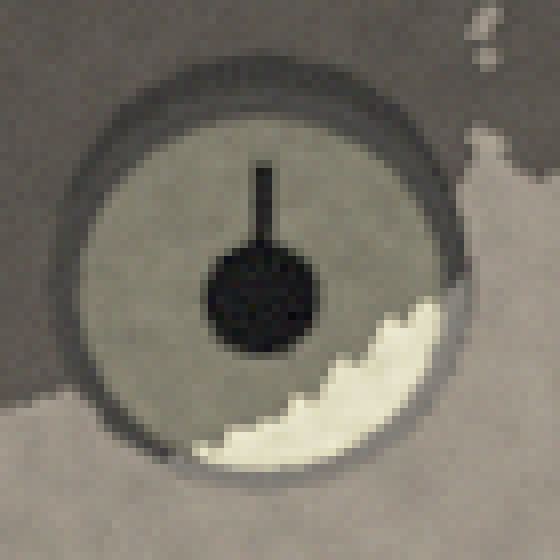

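>>> carry_out([
  [[0, 1.3, 0, -40, 0, 0, 0], [0, 1.3, 0, -80, 0, 0, 0], [0, 1.3, 0, -105, 0, 0, 0], [0.2, 1.3, 0, -116.5, 0, 0, 0], [0.2, 1.3, 0, -116.5, 0, 0, 0], [0.3, 1.3, 0, -116.5, 0, 0, 0], [0.4, 1.3, 0, -116.5, 0, 0, 0], [1, 1.3, 0, -116.5, 0, 0, 0], [1, 1.3, 0, -116.5, 0, 0, 0], [1, 1.3, 0, -116.5, 0, 0, 0], [1, 1.3, 0, -116.5, 0, 0, 0], [1, 1.3, 0, -116.5, 0, 0, 0], [1, 1.3, 0, -116.5, 0, 0, 0]],
], squeeze=30)

```text
time_s: 10.05
position: [0.5899, -0.3858, 0.0281]
tool_rot: [[-0.863, 0.003, 0.505], [-0.505, -0.003, -0.863], [-0.001, -1.0, 0.004]]
ft_force: [-0.1, 1.1, 6.7]
grip_width: 0.0427
```

>>> carry_out([
  [[1, 0, 0, 40, 0, 0, 0], [1, 0, 0, 80, 0, 0, 0], [1, -91, 518, 130, 0, 0, 0], [1, -91, 518, 130, 0, 0, 0], [1, -91, 518, 130, 0, 0, 0], [1, -91, 518, 130, 0, 0, 0], [1, -91, 518, 130, 0, 0, 0], [1, -91, 518, 130, 0, 0, 0], [1, -91, 518, 130, 0, 0, 0], [1, -91, 518, 130, 0, 0, 0], [1, -91, 518, 130, 0, 0, 0], [1, -91, 518, 130, 0, 0, 0], [1, -91, 518, 130, 0, 0, 0], [1, -91, 518, 130, 0, 0, 0], [1, -91, 518, 130, 0, 0, 0], [1, -91, 518, 130, 0, 0, 0], [1, -91, 518, 130, 0, 0, 0], [1, -91, 518, 130, 0, 0, 0], [1, -91, 518, 130, 0, 0, 0]],
])

```text
time_s: 11.63
position: [0.4984, 0.1319, 0.1556]
tool_rot: [[-0.864, 0.001, 0.504], [-0.504, -0.0, -0.864], [-0.001, -1.0, 0.001]]
ft_force: [-0.6, 0.3, -1.1]
grip_width: 0.0426
```

```bash
python3 - <<'E'
from h import *
o=env.observe();print(o['position'],o['grip_width'],o['ft_force']); d=shot('wrist','w5')
o=cv2.cvtColor(d['img'],cv2.COLOR_RGB2BGR)[:, 130:520]; cv2.imwrite('pics/c7.png',cv2.resize(o[100:],None,fx=2,fy=2,interpolation=0))
E
```

```text
[0.49836016 0.1319001  0.15563031] 0.042573668066610865 [-0.64681124  0.30427292 -1.14177164]
```

View pics/c7.png

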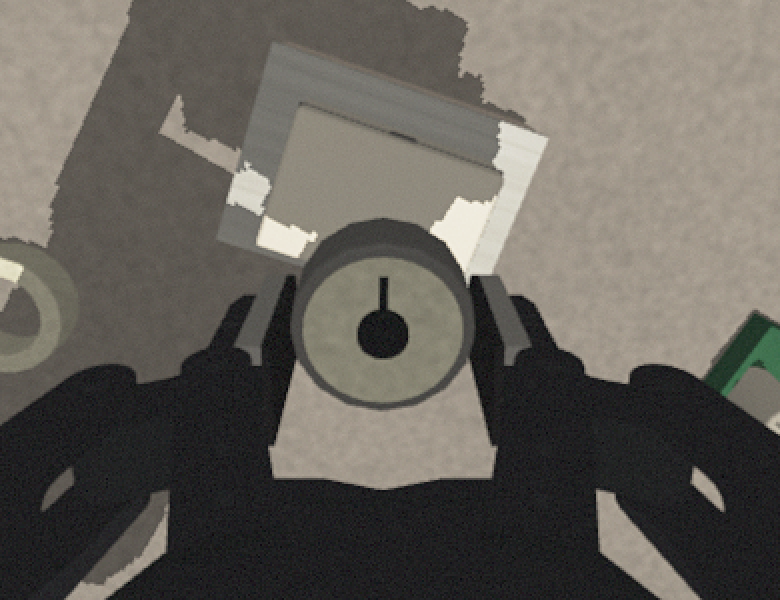

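The timer is held level, with its button at (321,267) in the wrist picture.

```bash
python3 - <<'E'
from h import *
d=load('w5'); print(pl(d,321,267,.1495)*1000, proj(d,[.498,.1337,.058]))
P=[(275,42),(547,137)]
for a,b in P: print(pl(d,130+a/2,100+b/2,.03)*1000)
E
```

```text
[498.77806863 131.61791262 149.5       ] [317.95124894 205.49839336]
[529.86508889 197.51126981  30.        ]
[552.01222839  85.50656902  30.        ]
```

>>> carry_out([
  [[1, -0.2, 0.7, -35, 0, 0, 0], [1, -0.2, 0.7, -60, 0, 0, 0], [1, -0.2, 0.7, -66, 0, 0, 0], [1, -0.2, 0.7, -69, 0, 0, 0], [1, -0.2, 0.7, -69, 0, 0, 0], [1, -0.2, 0.7, -69, 0, 0, 0]],
])

```text
time_s: 12.18
position: [0.4984, 0.133, 0.0872]
tool_rot: [[-0.864, 0.001, 0.504], [-0.504, 0.0, -0.864], [-0.001, -1.0, 0.001]]
ft_force: [-0.0, 0.0, -1.0]
grip_width: 0.0427
```

>>> carry_out([
  [[1, -0.3, 0.5, -1, 0, 0, 0], [1, -0.3, 0.5, -2, 0, 0, 0], [1, -0.3, 0.5, -2, 0, 0, 0]],
])

```text
time_s: 12.43
position: [0.4983, 0.1337, 0.086]
tool_rot: [[-0.863, 0.003, 0.505], [-0.505, -0.0, -0.863], [-0.002, -1.0, 0.002]]
ft_force: [-2.8, -1.5, 12.5]
grip_width: 0.0427
```

Contact (12 N). Release gently.

>>> carry_out([
  [[0.4, 0, 0, 0.5, 0, 0, 0], [0.35, 0, 0, 0.5, 0, 0, 0], [0.3, 0, 0, 0.5, 0, 0, 0], [0.3, 0, 0, 0.5, 0, 0, 0], [0.3, 0, 0, 0.5, 0, 0, 0], [0.25, 0, 0, 30, 0, 0, 0], [0.2, 0, 0, 70, 0, 0, 0], [0, 0, 0, 110, 0, 0, 0], [0, 0, 0, 120, 0, 0, 0], [0, 0, 0, 120, 0, 0, 0]],
])

```text
time_s: 13.27
position: [0.4986, 0.1342, 0.2075]
tool_rot: [[-0.863, 0.007, 0.505], [-0.505, 0.0, -0.863], [-0.006, -1.0, 0.003]]
ft_force: [-0.0, 0.6, -0.2]
grip_width: 0.0855
```

```bash
python3 - <<'E'
from h import *
o=env.observe();print(o['position'],o['grip_width'],o['ft_force']); d=shot('wrist','w6')
o=cv2.cvtColor(d['img'],cv2.COLOR_RGB2BGR)[100:260, 230:420]; cv2.imwrite('pics/c8.png',cv2.resize(o,None,fx=3.7,fy=3.7,interpolation=0))
E
```

```text
[0.4986328  0.1342102  0.20753392] 0.0855493641131587 [-0.0387386   0.55958552 -0.15188397]
```

View pics/c8.png

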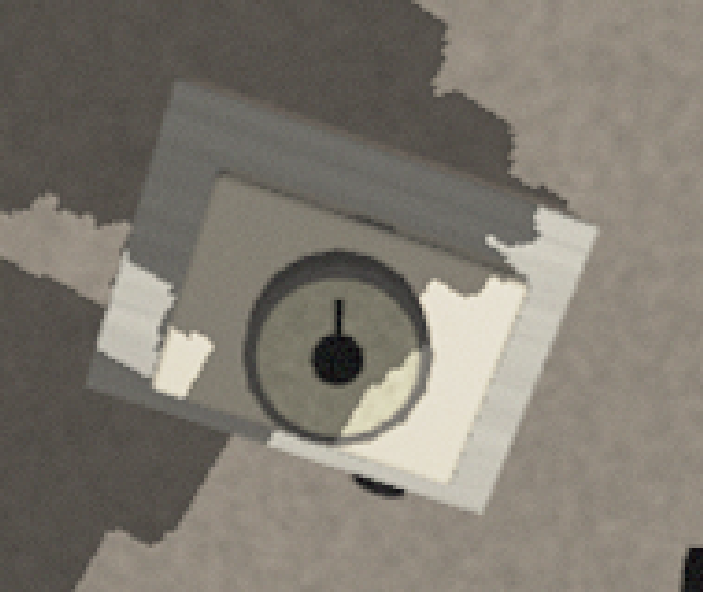

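```bash
python3 - <<'E'
from h import *
d=load('w6'); f=lambda a,b,z: pl(d,230+(a-1.5)/3.7,100+(b-1.5)/3.7,z)[:2]*1000
B=np.array([f(*p,.058) for p in((220,172),(526,280),(452,484),(154,392))]); W=np.array([f(*p,.03) for p in((177,82),(599,228),(484,514),(88,386))])
print(B.round(1).tolist(),B.mean(0),W.mean(0),f(338,359,.08))
E
```

```text
[[518.8, 177.0], [533.3, 100.9], [479.6, 88.6], [463.1, 165.1]] [498.68215396 132.90029266] [498.77127015 132.91770591] [498.66921337 133.25767111]
```

>>> carry_out([
  [[0, 169, -143, -20, 0, 0, 63.5], [0, 169, -143, -20, 0, 0, 63.5], [0, 169, -143, -20, 0, 0, 63.5], [0, 169, -143, -20, 0, 0, 63.5], [0, 169, -143, -20, 0, 0, 63.5], [0, 169, -143, -20, 0, 0, 63.5], [0, 169, -143, -20, 0, 0, 63.5], [0, 169, -143, -20, 0, 0, 63.5], [0, 169, -143, -20, 0, 0, 63.5], [0, 169, -143, -20, 0, 0, 63.5], [0, 169, -143, -20, 0, 0, 63.5], [0, 169, -143, -20, 0, 0, 63.5]],
])

```text
time_s: 14.32
position: [0.6662, -0.0088, 0.1832]
tool_rot: [[0.063, -0.002, 0.998], [-0.998, 0.0, 0.063], [-0.0, -1.0, -0.002]]
ft_force: [-0.5, 0.1, 0.4]
grip_width: 0.0853
```

```bash
python3 - <<'E'
from h import *
o=env.observe();print(o['position'],o['tool_rot'][:,2]); d=shot('wrist','w7'); shot('scene','s7')
E
```

```text
[ 0.66624285 -0.00881543  0.18324861] [ 0.99799079  0.06333782 -0.00164654]
```

View pics/w7.png

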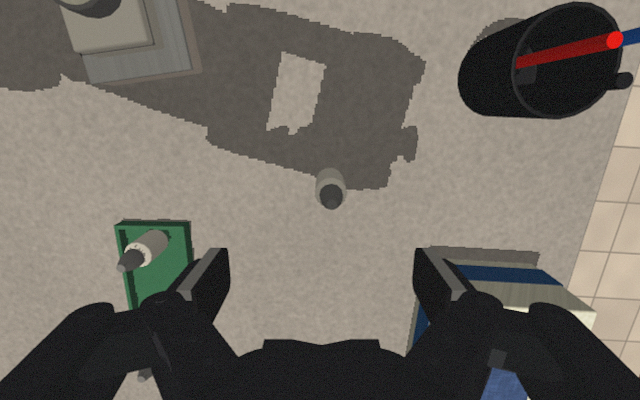

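View pics/s7.png

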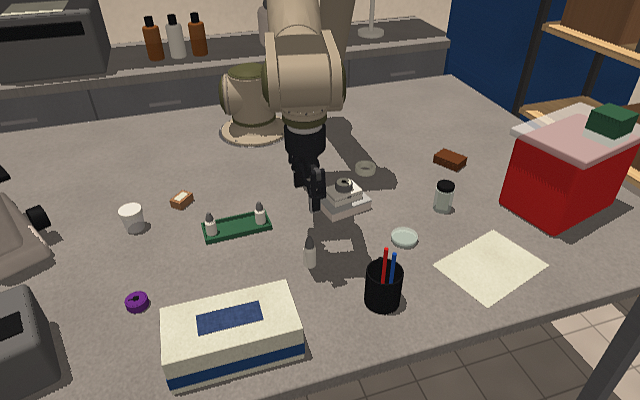

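```bash
python3 - <<'E'
from h import *
d=load('w7')
o=cv2.cvtColor(d['img'],cv2.COLOR_RGB2BGR)[155:225,290:370]; cv2.imwrite('pics/c9.png',cv2.resize(o,None,fx=8,fy=8,interpolation=0))
print('cap',pl(d,331,197,.08)*1000,'base',pl(d,329.5,179,.0)*1000,'tissue',pl(d,428,247,0)*1000,pl(d,410,345,0)*1000,'penholder',pl(d,460,85,0)*1000)
E
```

```text
cap [673.04554905  -2.99699879  80.        ] base [674.15181386  -7.04794368   0.        ] tissue [784.66360698 -74.64575671   0.        ] [ 783.46806358 -201.53997974    0.        ] penholder [788.27706939  89.34170492   0.        ]
```

View pics/c9.png

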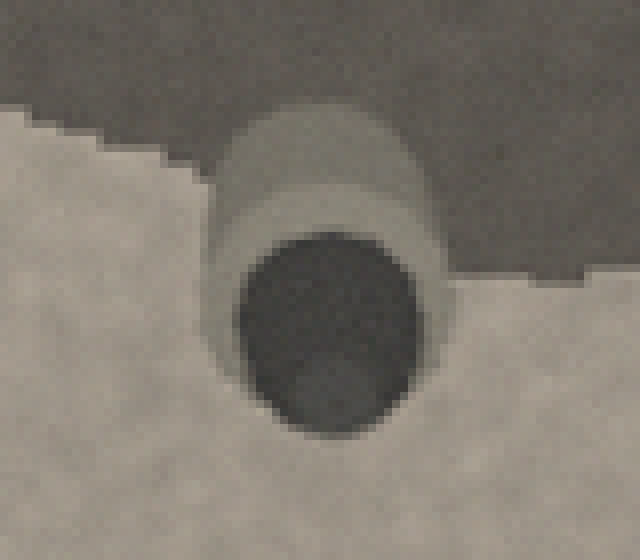

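```bash
python3 - <<'E'
from h import *
d=load('w7')
print(pl(d,332.2,202.9,.08)*1000,pl(d,330.9,193,.047)*1000,pl(d,330.3,181.3,0)*1000)
d=load('scene0')
o=cv2.cvtColor(d['img'],cv2.COLOR_RGB2BGR)[225:280,280:340]; cv2.imwrite('pics/c10.png',cv2.resize(o,None,fx=9,fy=9,interpolation=0))
print(proj(d,[.671,-.008,.08]),proj(d,[.671,-.008,0]))
E
```

```text
[674.28649637  -7.57167452  80.        ] [674.33800695  -8.805298    47.        ] [675.12347421  -9.36078085   0.        ]
[308.55776307 235.55133219] [309.31754865 262.89514634]
```

View pics/c10.png

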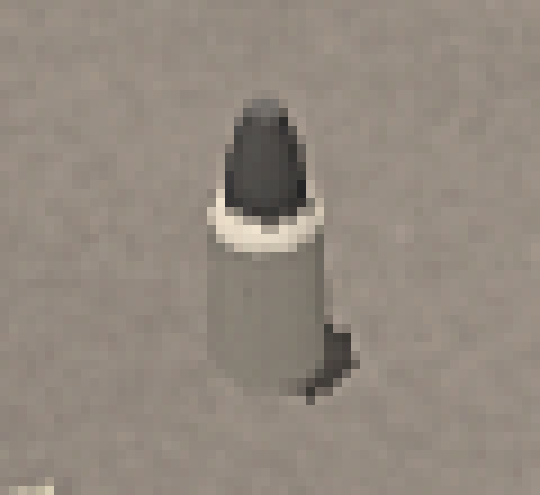

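>>> carry_out([
  [[0, 6.5, 0, -40, 0, 0, 0], [0, 6.5, 0, -80, 0, 0, 0], [0.1, 6.5, 0, -115, 0, 0, 0], [0.2, 6.5, 0, -135, 0, 0, 0], [0.3, 6.5, 0, -143, 0, 0, 0], [0.4, 6.5, 0, -143, 0, 0, 0], [0.5, 6.5, 0, -143, 0, 0, 0], [0.55, 6.5, 0, -143, 0, 0, 0], [0.6, 6.5, 0, -143, 0, 0, 0], [0.65, 6.5, 0, -143, 0, 0, 0], [0.7, 6.5, 0, -143, 0, 0, 0], [0.75, 6.5, 0, -143, 0, 0, 0], [1, 6.5, 0, -143, 0, 0, 0], [1, 6.5, 0, -143, 0, 0, 0], [1, 6.5, 0, -143, 0, 0, 0], [1, 6.5, 0, -143, 0, 0, 0]],
], squeeze=25)

```text
time_s: 15.75
position: [0.6735, -0.009, 0.0427]
tool_rot: [[0.066, 0.002, 0.998], [-0.998, -0.0, 0.066], [0.001, -1.0, 0.002]]
ft_force: [0.4, 0.6, 6.0]
grip_width: 0.0271
```

```bash
python3 - <<'E'
from h import *
o=env.observe();print(o['position'],o['grip_width'],o['ft_force']); d=shot('wrist','w8'); shot('scene','s8')
o=cv2.cvtColor(d['img'],cv2.COLOR_RGB2BGR)[150:400,170:470]; cv2.imwrite('pics/c11.png',cv2.resize(o,None,fx=2,fy=2,interpolation=0))
E
```

```text
[ 0.67354914 -0.00901529  0.04268191] 0.02711555636711347 [0.44202275 0.62321122 6.03635351]
```

View pics/c11.png

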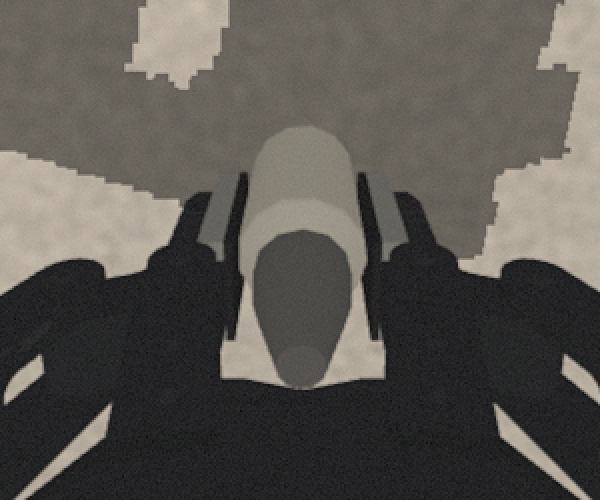

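>>> carry_out([
  [[1, 0, 0, 40, 0, 0, 0], [1, 0, 0, 80, 0, 0, 0], [1, -176, -132.5, 110, 0, 0, 0], [1, -176, -132.5, 110, 0, 0, 0], [1, -176, -132.5, 110, 0, 0, 0], [1, -176, -132.5, 110, 0, 0, 0], [1, -176, -132.5, 110, 0, 0, 0], [1, -176, -132.5, 110, 0, 0, 0], [1, -176, -132.5, 110, 0, 0, 0], [1, -176, -132.5, 110, 0, 0, 0], [1, -176, -132.5, 110, 0, 0, 0], [1, -176, -132.5, 110, 0, 0, 0]],
])

```text
time_s: 16.85
position: [0.4978, -0.1407, 0.151]
tool_rot: [[0.068, 0.0, 0.998], [-0.998, 0.0, 0.068], [-0.0, -1.0, 0.0]]
ft_force: [0.8, 0.7, 0.5]
grip_width: 0.0269
```

```bash
python3 - <<'E'
from h import *
o=env.observe();print(o['position'],o['grip_width'],o['ft_force']); d=shot('wrist','w9'); shot('scene','s9')
E
```

```text
[ 0.49784499 -0.14070098  0.15102441] 0.026885757822068472 [0.78142547 0.65605069 0.54386153]
```

View pics/w9.png

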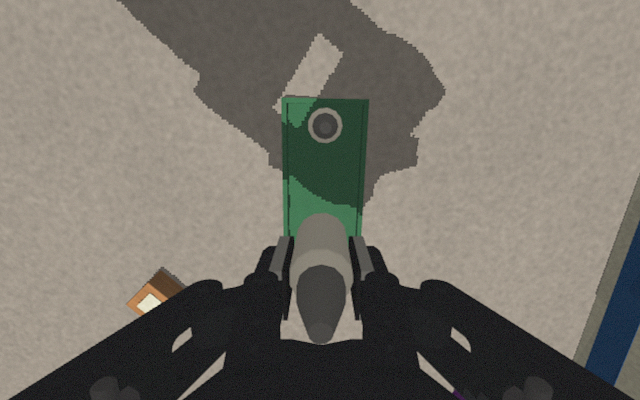

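View pics/s9.png

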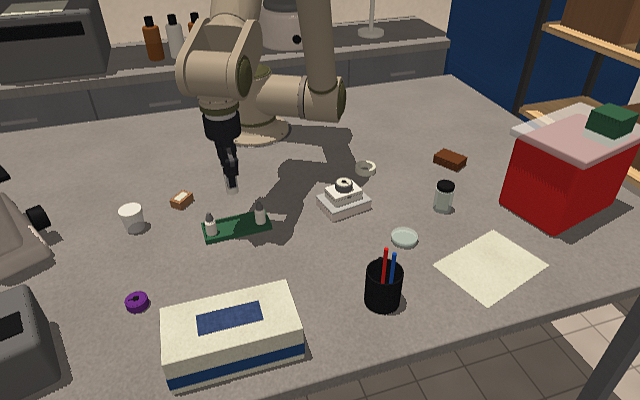

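```bash
python3 - <<'E'
from h import *
d=load('w9')
o=cv2.cvtColor(d['img'],cv2.COLOR_RGB2BGR)[85:245,270:380]; cv2.imwrite('pics/c12.png',cv2.resize(o,None,fx=3.7,fy=3.7,interpolation=0))
A=pl(d,283,97.5,.014)*1000;B=pl(d,368.5,99.5,.014)*1000; print(A,B,(A+B)/2,np.degrees(np.arctan2(B[1]-A[1],B[0]-A[0])))
print(pl(d,325,126,.055)*1000, pl(d,362,225,.014)*1000,pl(d,284,225,.014)*1000)
a=np.radians(3.7); m=(A+B)/2; print('centre',m[:2]-80*np.array([-np.sin(a),np.cos(a)]))
E
```

```text
[462.32035212 -65.1708254   14.        ] [530.13173647 -62.09601358  14.        ] [496.2260443  -63.63341949  14.        ] 2.5962181746405473
[496.47265264 -82.75836923  55.        ] [ 536.07302211 -168.41186291   14.        ] [ 466.8530307 -173.1155913   14.       ]
centre [ 501.38862896 -143.46666895]
```

View pics/c12.png

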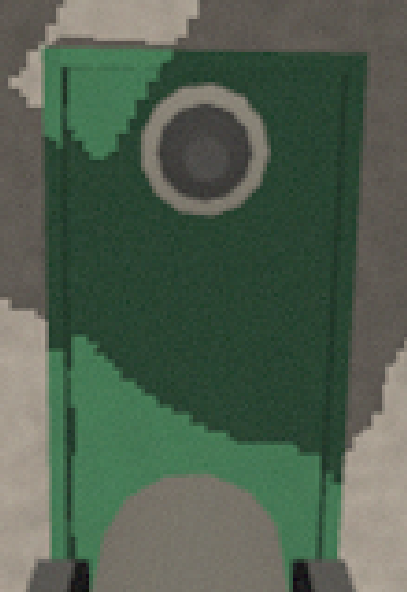

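```bash
python3 - <<'E'
from h import *
d=load('w9'); f=lambda u,v,z: pl(d,u,v,z)[:2]*1000
L0,R0,L1,R1=f(282.2,98.5,.014),f(369.3,99.4,.014),f(284.1,236.4,.014),f(361,236.4,.014)
for p,q in((L0,L1),(R0,R1)):
    e=p-q; print('edge yaw',np.degrees(np.arctan2(-e[0],e[1])))
print(L0,R0,L1,R1,np.hypot(*(R0-L0)),'end yaw',np.degrees(np.arctan2(*(R0-L0)[::-1])))
print('tip',f(325.7,125.9,.064),'shoulder',f(325,125.2,.04))
for z in(.064,): 
    t=load('top0'); print('top tips',pl(t,320+192/4.5,125+342/4.5,z),pl(t,320+377/4.5,125+330/4.5,z))
E
python3 - <<'E'
import cv2; a=cv2.imread('pics/top0.png')[180:225,345:420]; cv2.imwrite('pics/c13.png',cv2.resize(a,None,fx=10,fy=10,interpolation=0))
E
```

```text
edge yaw 2.719767089751472
edge yaw 2.711327147599468
[461.71228597 -65.96956051] [530.75726567 -61.97772955] [ 467.32212577 -184.06007305] [ 536.31660037 -179.36991434] 69.16027715398455 end yaw 3.308868298263597
tip [496.7827817 -82.1888503] shoulder [496.66977973 -82.98110717]
top tips [ 0.49312287 -0.08288124  0.064     ] [ 0.5005078  -0.20252553  0.064     ]
```

View pics/c13.png

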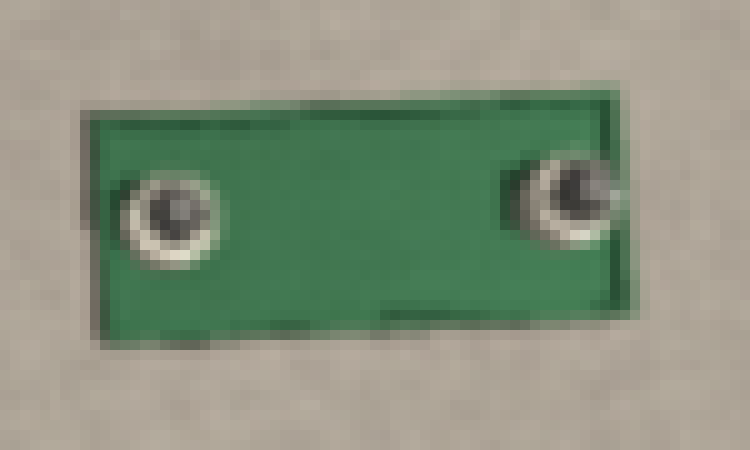

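```bash
python3 - <<'E'
from h import *
t=load('top0'); P=np.array([pl(t,345+a/10-.5,180+b/10-.5,.014)[:2]*1000 for a,b in((88,110),(621,88),(637,315),(100,346))]); print(P,P.mean(0))
for e in (P[0]-P[1],P[3]-P[2]): print(np.degrees(np.arctan2(-e[0],e[1])),np.hypot(*e))
d=load('w9'); print(proj(d,[.4993,-.1425,.1]))
# dropper position in hand: base circle/shoulder
E
```

```text
[[ 530.3137445   -60.15729021]
 [ 536.46212327 -221.6741479 ]
 [ 467.5054524  -224.62751558]
 [ 458.69154029  -62.84012859]] [ 498.24321511 -142.32477057]
2.179996259911672 161.6338388989234
3.118297829500414 162.02729287415897
[323.50752687 232.8164403 ]
```

>>> carry_out([
  [[1, 1.8, -1.4, -30, 0, 0, 0], [1, 1.8, -1.4, -60, 0, 0, 0], [1, 1.8, -1.4, -85, 0, 0, 0], [1, 1.8, -1.4, -98, 0, 0, 0], [1, 1.8, -1.4, -102, 0, 0, 0], [1, 1.8, -1.4, -103, 0, 0, 0], [1, 1.8, -1.4, -103, 0, 0, 0], [1, 1.8, -1.4, -103, 0, 0, 0]],
])

```text
time_s: 17.62
position: [0.4994, -0.1429, 0.0493]
tool_rot: [[0.067, 0.002, 0.998], [-0.998, -0.001, 0.067], [0.001, -1.0, 0.002]]
ft_force: [-0.0, 0.3, 0.0]
grip_width: 0.0272
```

>>> carry_out([
  [[1, 0, 0, -1, 0, 0, 0], [1, 0, 0, -2, 0, 0, 0], [1, 0, 0, -3, 0, 0, 0], [1, 0, 0, -3, 0, 0, 0]],
])

```text
time_s: 17.95
position: [0.4992, -0.143, 0.0466]
tool_rot: [[0.066, 0.002, 0.998], [-0.998, -0.001, 0.066], [0.001, -1.0, 0.002]]
ft_force: [-1.1, 0.2, 10.2]
grip_width: 0.0274
```

>>> carry_out([
  [[0.6, 0, 0, 0.5, 0, 0, 0], [0.5, 0, 0, 0.5, 0, 0, 0], [0.4, 0, 0, 0.5, 0, 0, 0], [0.35, 0, 0, 0.5, 0, 0, 0], [0.3, 0, 0, 0.5, 0, 0, 0], [0.3, 0, 0, 0.5, 0, 0, 0], [0.3, 0, 0, 40, 0, 0, 0], [0.2, 0, 0, 80, 0, 0, 0], [0, 0, 0, 120, 0, 0, 0], [0, 0, 0, 150, 0, 0, 0], [0, 0, 0, 150, 0, 0, 0]],
])

```text
time_s: 18.87
position: [0.5007, -0.1437, 0.2013]
tool_rot: [[0.067, 0.01, 0.998], [-0.998, -0.005, 0.067], [0.006, -1.0, 0.009]]
ft_force: [-0.1, -0.3, -0.1]
grip_width: 0.0855
```

```bash
python3 - <<'E'
from h import *
o=env.observe();print(o['position'],o['grip_width'],o['ft_force']); d=shot('wrist','w10'); shot('scene','s10')
o=cv2.cvtColor(d['img'],cv2.COLOR_RGB2BGR)[100:290, 230:420]; cv2.imwrite('pics/c14.png',cv2.resize(o,None,fx=3.1,fy=3.1,interpolation=0))
E
```

```text
[ 0.50065352 -0.14373951  0.20129998] 0.08548792040220789 [-0.06257335 -0.2681713  -0.08531061]
```

View pics/c14.png

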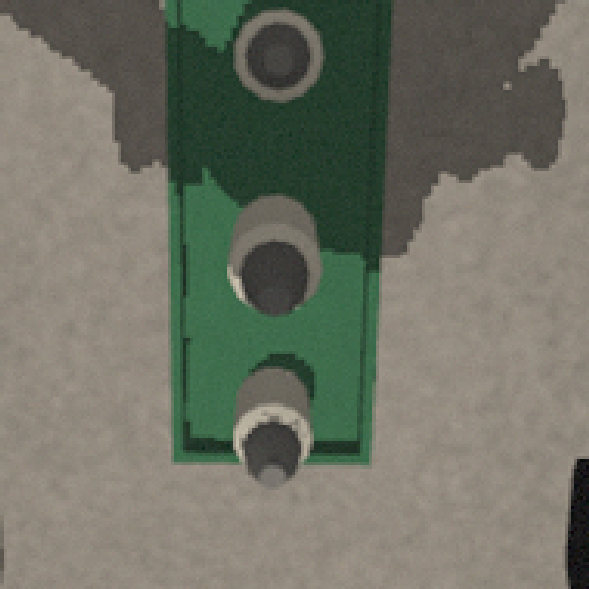

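View pics/s10.png

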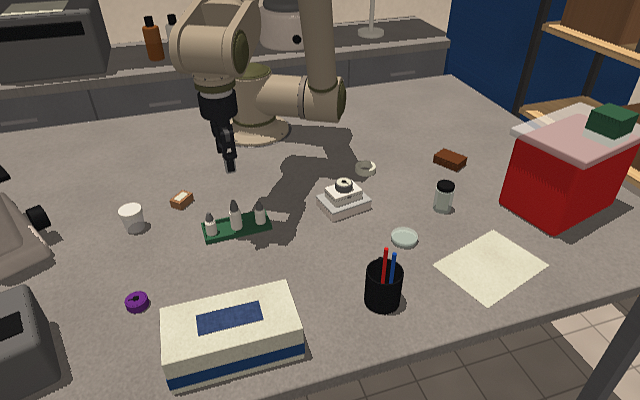

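```bash
python3 - <<'E'
from h import *
d=load('w10'); f=lambda a,b,z: pl(d,230+(a-1.5)/3.1,100+(b-1.5)/3.1,z)[:2]*1000
L,D,R=f(277,56,.064),f(274,300,.084),f(271.5,476,.064); print(L,D,R,(L+R)/2,np.hypot(*(L-R)),'yaw',np.degrees(np.arctan2(-(L-R)[0],(L-R)[1])))
BL,BR=f(174,464,.014),f(371,465,.014); print(BL,BR,np.hypot(*(BR-BL)),'end yaw',np.degrees(np.arctan2(*(BR-BL)[::-1])))
TL,TR=f(166,20,.014),f(392,20,.014); e=(TL+TR-BL-BR); print('axis yaw',np.degrees(np.arctan2(-e[0],e[1])),(TL+TR)/2,(BL+BR)/2)
a=np.radians(2.9); print('centre',(BL+BR)/2+80*np.array([-np.sin(a),np.cos(a)]))
E
```

```text
[495.94822782 -82.42405382] [ 499.02401607 -142.62942573] [ 502.09616664 -202.54747332] [ 499.02219723 -142.48576357] 120.28064293258784 yaw 2.929852206829756
[ 469.0486711  -225.08938398] [ 538.20728293 -221.16322692] 69.26996679308184 end yaw 3.24921258204273
axis yaw 2.8664284954084445 [496.12985824 -73.37476529] [ 503.62797702 -223.12630545]
centre [ 499.58054181 -143.22875688]
```

>>> carry_out([
  [[0, 84, 512, 0, 0, 0, 7.4], [0, 84, 512, 0, 0, 0, 7.4], [0, 84, 512, 0, 0, 0, 7.4], [0, 84, 512, 0, 0, 0, 7.4], [0, 84, 512, 0, 0, 0, 7.4], [0, 84, 512, 0, 0, 0, 7.4], [0, 84, 512, 0, 0, 0, 7.4], [0, 84, 512, 0, 0, 0, 7.4], [0, 84, 512, 0, 0, 0, 7.4], [0, 84, 512, 0, 0, 0, 7.4], [0, 84, 512, 0, 0, 0, 7.4], [0, 84, 512, 0, 0, 0, 7.4], [0, 84, 512, 0, 0, 0, 7.4], [0, 84, 512, 0, 0, 0, 7.4], [0, 84, 512, 0, 0, 0, 7.4], [0, 84, 512, 0, 0, 0, 7.4], [0, 84, 512, 0, 0, 0, 7.4]],
])

```text
time_s: 20.38
position: [0.5829, 0.3679, 0.1947]
tool_rot: [[0.193, -0.001, 0.981], [-0.981, -0.001, 0.193], [0.0, -1.0, -0.001]]
ft_force: [0.3, -0.4, 1.1]
grip_width: 0.0854
```

```bash
python3 - <<'E'
from h import *
o=env.observe();print(o['position'],o['tool_rot'][:,2]); d=shot('wrist','w11')
E
```

```text
[0.58286015 0.36787172 0.19470717] [ 0.98120189  0.19297926 -0.00136314]
```

View pics/w11.png

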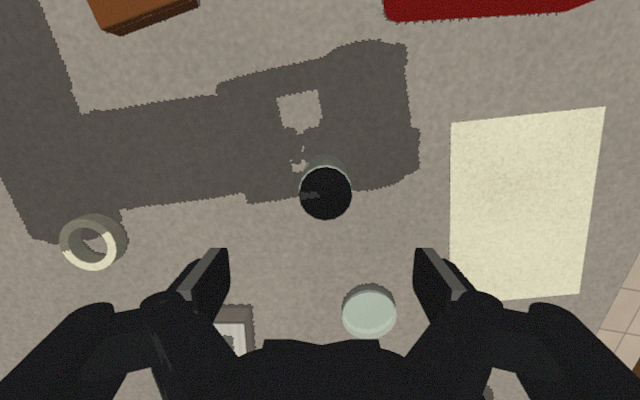

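The jar's black lid is at (325,193), centred between the jaws. The petri dish (369,311), paper and tape roll are clear of the fingers.

```bash
python3 - <<'E'
from meas import *
d=load('w11'); im=d['img'].astype(int); m=comp(im.max(2)<45,(330,205)); c=cnt(m); (x,y),r=cv2.minEnclosingCircle(c); print(x,y,r, cv2.fitEllipse(c))
print(pl(d,x,y,.078)*1000, r*2/d['fx']*(ray(d,0,0)[0][2]-.078))
E
```

```text
324.9991760253906 193.2696990966797 26.288850784301758 ((326.1630859375, 193.15463256835938), (48.57246398925781, 51.61028289794922), 173.28244018554688)
[584.68560174 372.8756543   78.        ] 0.040316073557033746
```

>>> carry_out([
  [[0, 1.8, 2.7, -40, 0, 0, 0], [0, 1.8, 2.7, -80, 0, 0, 0], [0, 1.8, 2.7, -120, 0, 0, 0], [0.05, 1.8, 2.7, -140, 0, 0, 0], [0.1, 1.8, 2.7, -149, 0, 0, 0], [0.2, 1.8, 2.7, -149, 0, 0, 0], [0.3, 1.8, 2.7, -149, 0, 0, 0], [0.35, 1.8, 2.7, -149, 0, 0, 0], [0.4, 1.8, 2.7, -149, 0, 0, 0], [0.45, 1.8, 2.7, -149, 0, 0, 0], [0.5, 1.8, 2.7, -149, 0, 0, 0], [1, 1.8, 2.7, -149, 0, 0, 0], [1, 1.8, 2.7, -149, 0, 0, 0], [1, 1.8, 2.7, -149, 0, 0, 0], [1, 1.8, 2.7, -149, 0, 0, 0]],
], squeeze=40)

```text
time_s: 21.68
position: [0.5852, 0.3721, 0.048]
tool_rot: [[0.194, 0.002, 0.981], [-0.981, 0.001, 0.194], [-0.0, -1.0, 0.003]]
ft_force: [-0.3, -0.3, 7.3]
grip_width: 0.0453
```

```bash
python3 - <<'E'
from h import *
o=env.observe();print(o['position'],o['grip_width'],o['ft_force']); d=shot('wrist','w12')
o=cv2.cvtColor(d['img'],cv2.COLOR_RGB2BGR)[150:400,170:470]; cv2.imwrite('pics/c15.png',cv2.resize(o,None,fx=2,fy=2,interpolation=0))
E
```

```text
[0.58516309 0.37210585 0.04800715] 0.04525312413331018 [-0.34765018 -0.33769695  7.26762295]
```

View pics/c15.png

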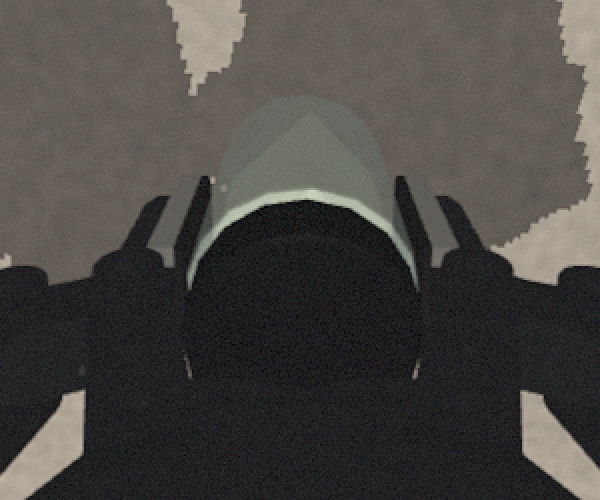

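```bash
python3 - <<'E'
from h import *
d=load('w12'); o=np.array([-.194,.981])
p=pl(d,321.5,267.5,.078)[:2]*1000; print(p,p-21.5*o)
p=pl(d,322,198.2,.0)[:2]*1000; print('base far',p,p-23*o)
p=pl(d,323,247,.064)[:2]*1000; print('shoulder',p,p-23*o)
E
```

```text
[581.24355632 391.43592011] [585.41455632 370.34442011]
base far [581.64239624 392.34307543] [586.10439624 369.78007543]
shoulder [581.69983775 392.23767058] [586.16183775 369.67467058]
```

>>> carry_out([
  [[1, 0, 0, 30, 0, 0, 0], [1, 0, 0, 60, 0, 0, 0], [1, -40, -48, 60, 0, 0, 0], [1, -75, -90, 60, 0, 0, 0], [1, -100, -118, 60, 0, 0, 0], [1, -108, -128, 60, 0, 0, 0], [1, -108, -128, 60, 0, 0, 0], [1, -108, -128, 60, 0, 0, 0], [1, -108, -128, 60, 0, 0, 0]],
])

```text
time_s: 22.48
position: [0.4773, 0.244, 0.1069]
tool_rot: [[0.194, 0.002, 0.981], [-0.981, 0.001, 0.194], [-0.0, -1.0, 0.002]]
ft_force: [-0.0, 0.6, -1.7]
grip_width: 0.0448
```

```bash
python3 - <<'E'
from h import *
o=env.observe();print(o['position'],o['grip_width'],o['ft_force']); d=shot('wrist','w13');shot('scene','s13')
E
```

```text
[0.47731343 0.24402076 0.10689743] 0.044799718111509304 [-0.0300295   0.56865075 -1.73856389]
```

View pics/w13.png

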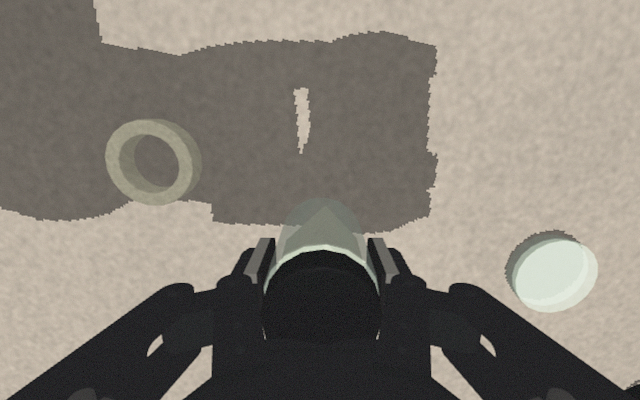

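View pics/s13.png

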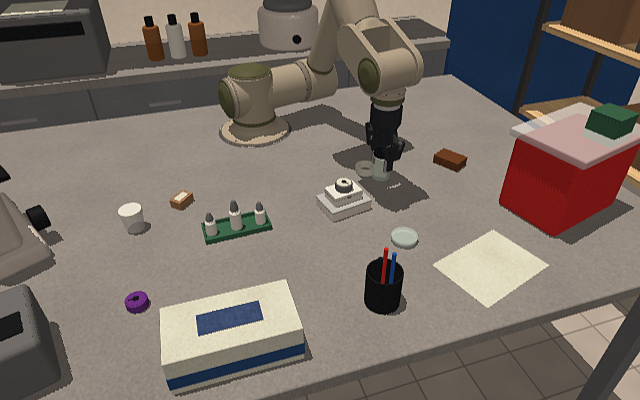

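>>> carry_out([
  [[1, -0.5, 0, -30, 0, 0, 0], [1, -0.5, 0, -50, 0, 0, 0], [1, -0.5, 0, -56, 0, 0, 0], [1, -0.5, 0, -58, 0, 0, 0], [1, -0.5, 0, -59, 0, 0, 0], [1, -0.5, 0, -60, 0, 0, 0], [1, -0.5, 0, -60, 0, 0, 0]],
])

```text
time_s: 23.17
position: [0.4759, 0.2443, 0.0479]
tool_rot: [[0.195, -0.001, 0.981], [-0.981, -0.0, 0.195], [0.0, -1.0, -0.001]]
ft_force: [-8.3, -2.4, 13.4]
grip_width: 0.0456
```

>>> carry_out([
  [[0.4, 0, 0, 0.5, 0, 0, 0], [0.35, 0, 0, 0.5, 0, 0, 0], [0.25, 0, 0, 0.5, 0, 0, 0], [0.2, 0, 0, 0.5, 0, 0, 0], [0.2, 0, 0, 0.5, 0, 0, 0], [0.2, 0, 0, 0.5, 0, 0, 0], [0.1, 0, 0, 40, 0, 0, 0], [0.1, 0, 0, 80, 0, 0, 0], [0, 0, 0, 120, 0, 0, 0], [0, 0, 0, 155, 0, 0, 0], [0, 0, 0, 155, 0, 0, 0]],
])

```text
time_s: 24.08
position: [0.4783, 0.2446, 0.2082]
tool_rot: [[0.195, 0.012, 0.981], [-0.981, 0.003, 0.195], [-0.001, -1.0, 0.012]]
ft_force: [-0.0, -1.0, -0.3]
grip_width: 0.0856
```

```bash
python3 - <<'E'
from h import *
o=env.observe();print(o['position'],o['grip_width'],o['ft_force']); d=shot('wrist','w14')
E
```

```text
[0.47831487 0.24457028 0.20815159] 0.0855696519929339 [-0.03636464 -0.97262007 -0.30036791]
```

View pics/w14.png

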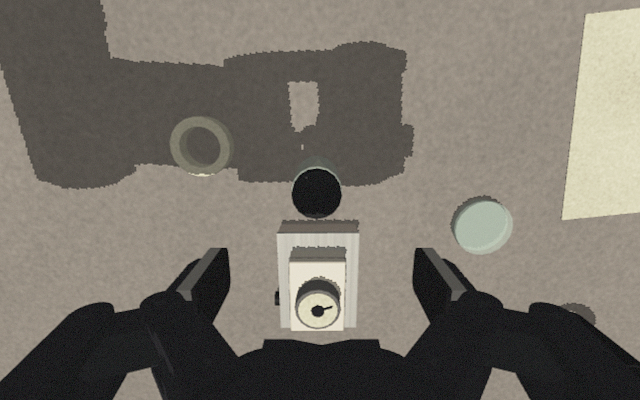

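```bash
python3 - <<'E'
from meas import *
d=load('w14'); im=d['img'].astype(int); m=comp(im.max(2)<45,(318,200)); (x,y),r=cv2.minEnclosingCircle(cnt(m)); p=pl(d,x,y,.078)[:2]*1000; print(x,y,r,p)
a=np.radians(11.2); X=np.array([np.cos(a),np.sin(a)]);Y=np.array([-X[1],X[0]])
f=lambda u,v,z:pl(d,u,v,z)[:2]*1000
A,B=f(277,233,.03),f(359,233.5,.03); m=(A+B)/2; print(A,B,'gap',(p-m)@Y-23,'lateral',(p-m)@X)
o=cv2.cvtColor(d['img'],cv2.COLOR_RGB2BGR)[155:335,250:385]; cv2.imwrite('pics/c16.png',cv2.resize(o,None,fx=3.3,fy=3.3,interpolation=0))
E
```

```text
316.20989990234375 193.17918395996094 24.79002571105957 [475.47831357 245.12118098]
[446.05135476 182.41017773] [529.85849356 198.02117146] gap 33.28322591088459 lateral -1.574460063668378
```

View pics/c16.png

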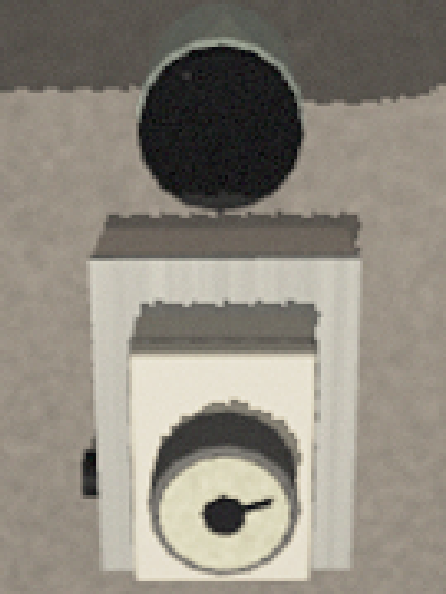

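>>> carry_out([
  [[0, -56, -624, -25, 0, 0, -98.3], [0, -56, -624, -25, 0, 0, -98.3], [0, -56, -624, -25, 0, 0, -98.3], [0, -56, -624, -25, 0, 0, -98.3], [0, -56, -624, -25, 0, 0, -98.3], [0, -56, -624, -25, 0, 0, -98.3], [0, -56, -624, -25, 0, 0, -98.3], [0, -56, -624, -25, 0, 0, -98.3], [0, -56, -624, -25, 0, 0, -98.3], [0, -56, -624, -25, 0, 0, -98.3], [0, -56, -624, -25, 0, 0, -98.3], [0, -56, -624, -25, 0, 0, -98.3], [0, -56, -624, -25, 0, 0, -98.3], [0, -56, -624, -25, 0, 0, -98.3], [0, -56, -624, -25, 0, 0, -98.3], [0, -56, -624, -25, 0, 0, -98.3], [0, -56, -624, -25, 0, 0, -98.3], [0, -56, -624, -25, 0, 0, -98.3], [0, -56, -624, -25, 0, 0, -98.3], [0, -56, -624, -25, 0, 0, -98.3]],
])

```text
time_s: 25.8
position: [0.4204, -0.3788, 0.1763]
tool_rot: [[-0.999, -0.0, 0.052], [-0.052, 0.0, -0.999], [0.0, -1.0, -0.001]]
ft_force: [-0.7, 0.1, -0.7]
grip_width: 0.0853
```

```bash
python3 - <<'E'
from meas import *
o=env.observe();print(o['position'],o['tool_rot'][:,2]); d=shot('wrist','w15')
E
```

```text
[ 0.42038115 -0.37884011  0.17627569] [ 5.22950071e-02 -9.98631551e-01 -5.07121419e-04]
```

View pics/w15.png

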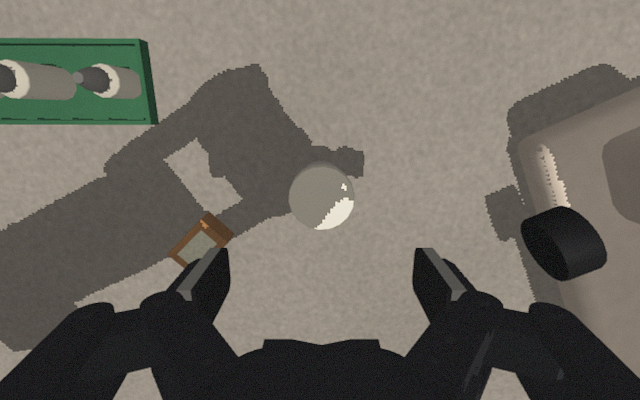

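```bash
python3 - <<'E'
from meas import *
d=load('w15')
for u,v in((321.3,197.5),): print(pl(d,u,v,.058)*1000)
for z in(0,.05,.1): print('knob',z,pl(d,524,235,z)*1000,'shadow/body',pl(d,520,140,z)*1000)
print('carton',pl(d,232,235,.024)*1000)
o=cv2.cvtColor(d['img'],cv2.COLOR_RGB2BGR)[150:240,275:370]; cv2.imwrite('pics/c17.png',cv2.resize(o,None,fx=6,fy=6,interpolation=0))
E
```

```text
[ 421.38587543 -379.58726286   58.        ]
knob 0 [ 375.22054575 -592.14520652    0.        ] shadow/body [ 471.11876642 -565.64967327    0.        ]
knob 0.05 [ 394.62675072 -555.66857407   50.        ] shadow/body [ 474.3605499  -533.63907746   50.        ]
knob 0.1 [ 414.0329557  -519.19194161  100.        ] shadow/body [ 477.60233338 -501.62848164  100.        ]
carton [ 370.03447681 -297.23546095   24.        ]
```

View pics/c17.png

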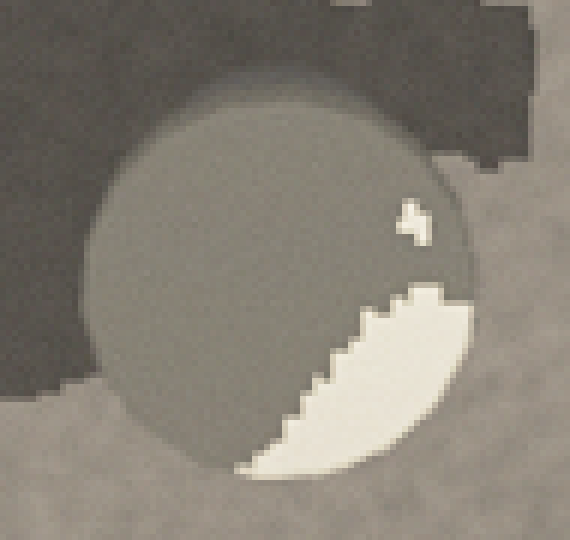

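>>> carry_out([
  [[0, 0.8, 0.2, -40, 0, 0, 0], [0, 0.8, 0.2, -80, 0, 0, 0], [0, 0.8, 0.2, -110, 0, 0, 0], [0, 0.8, 0.2, -123, 0, 0, 0], [0.1, 0.8, 0.2, -123, 0, 0, 0], [0.2, 0.8, 0.2, -123, 0, 0, 0], [0.25, 0.8, 0.2, -123, 0, 0, 0], [0.3, 0.8, 0.2, -123, 0, 0, 0], [0.35, 0.8, 0.2, -123, 0, 0, 0], [0.4, 0.8, 0.2, -123, 0, 0, 0], [1, 0.8, 0.2, -123, 0, 0, 0], [1, 0.8, 0.2, -123, 0, 0, 0], [1, 0.8, 0.2, -123, 0, 0, 0], [1, 0.8, 0.2, -123, 0, 0, 0]],
], squeeze=30)

```text
time_s: 27.02
position: [0.4212, -0.3801, 0.0548]
tool_rot: [[-0.999, 0.001, 0.051], [-0.051, -0.002, -0.999], [-0.001, -1.0, 0.002]]
ft_force: [0.2, 2.1, 7.2]
grip_width: 0.053
```

```bash
python3 - <<'E'
from h import *
o=env.observe();print(o['position'],o['grip_width'],o['ft_force']); d=shot('wrist','w16')
o=cv2.cvtColor(d['img'],cv2.COLOR_RGB2BGR)[150:400,170:470]; cv2.imwrite('pics/c18.png',cv2.resize(o,None,fx=2,fy=2,interpolation=0))
E
```

```text
[ 0.42123798 -0.38012982  0.05479787] 0.0530228574717799 [0.19893292 2.05700392 7.22675527]
```

View pics/c18.png

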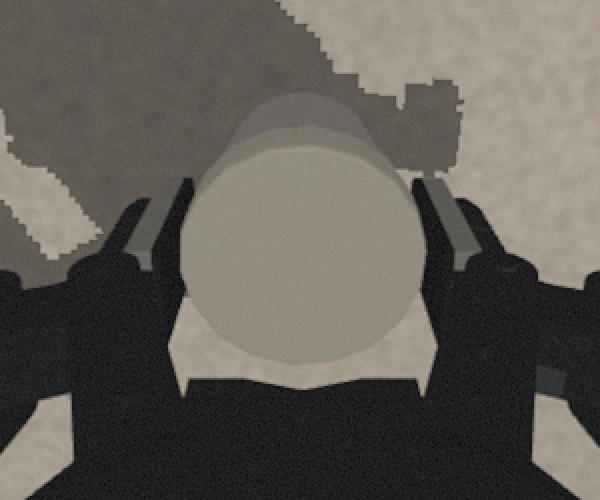

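>>> carry_out([
  [[1, 0, 0, 40, 0, 0, 0], [1, 0, 0, 80, 0, 0, 0], [1, 40, 10, 100, 0, 0, 0], [1, 80, 40, 100, 0, 0, 0], [1, 170, 242, 100, 0, 0, 0], [1, 170, 242, 100, 0, 0, 0], [1, 170, 242, 100, 0, 0, 0], [1, 170, 242, 100, 0, 0, 0], [1, 170, 242, 100, 0, 0, 0], [1, 170, 242, 100, 0, 0, 0], [1, 170, 242, 100, 0, 0, 0], [1, 170, 242, 100, 0, 0, 0], [1, 170, 242, 100, 0, 0, 0], [1, 170, 242, 100, 0, 0, 0]],
])

```text
time_s: 28.23
position: [0.5905, -0.139, 0.1535]
tool_rot: [[-0.999, 0.0, 0.049], [-0.049, -0.0, -0.999], [-0.0, -1.0, 0.0]]
ft_force: [-0.0, -0.0, -1.6]
grip_width: 0.0528
```

```bash
python3 - <<'E'
from h import *
d=load('w16'); print('lid in hand',pl(d,322,277.5,.058)*1000)
o=env.observe();print(o['position'],o['grip_width'],o['ft_force']); d=shot('wrist','w17'); shot('scene','s17')
E
```

```text
lid in hand [ 421.91992605 -381.04092263   58.        ]
[ 0.5905419  -0.13897187  0.15349278] 0.05280604477475905 [-0.03682419 -0.0186219  -1.57239659]
```

View pics/s17.png

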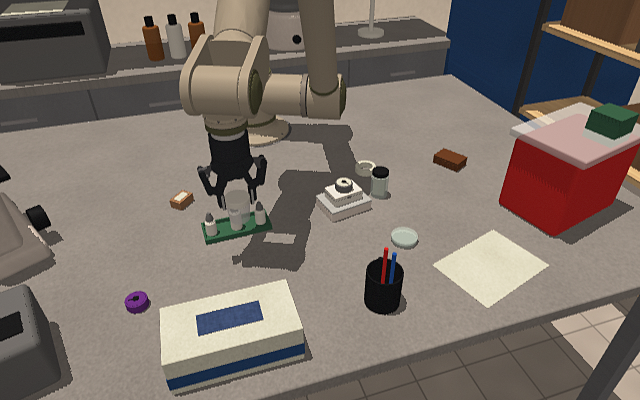

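View pics/w17.png

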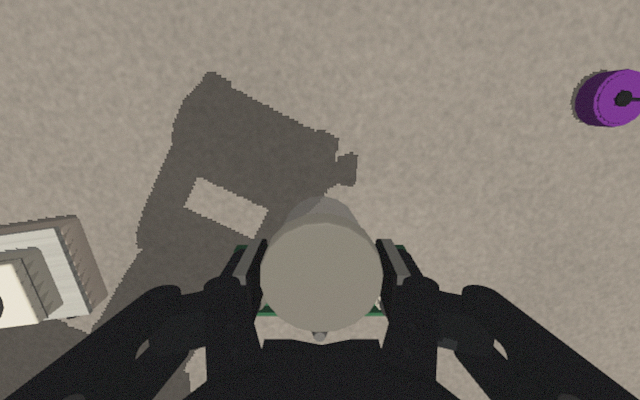

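>>> carry_out([
  [[1, -0.4, 0.5, -40, 0, 0, 0], [1, -0.4, 0.5, -75, 0, 0, 0], [1, -0.4, 0.5, -92, 0, 0, 0], [1, -0.4, 0.5, -97, 0, 0, 0], [1, -0.4, 0.5, -98, 0, 0, 0], [1, -0.4, 0.5, -99, 0, 0, 0], [1, -0.4, 0.5, -100, 0, 0, 0], [1, -0.4, 0.5, -100, 0, 0, 0]],
])

```text
time_s: 29.0
position: [0.5908, -0.1382, 0.0546]
tool_rot: [[-0.999, 0.002, 0.05], [-0.05, -0.001, -0.999], [-0.002, -1.0, 0.001]]
ft_force: [-1.9, -0.6, 5.0]
grip_width: 0.053
```

>>> carry_out([
  [[0.32, 0, 0, 0, 0, 0, 0], [0.28, 0, 0, 0, 0, 0, 0], [0.2, 0, 0, 0, 0, 0, 0], [0.15, 0, 0, 0, 0, 0, 0], [0.15, 0, 0, 0, 0, 0, 0], [0.15, 0, 0, 0, 0, 0, 0], [0.1, 0, 0, 40, 0, 0, 0], [0, 0, 0, 80, 0, 0, 0], [0, 0, 0, 120, 0, 0, 0], [0, 0, 0, 155, 0, 0, 0], [0, 0, 0, 155, 0, 0, 0], [0, 0, 0, 155, 0, 0, 0]],
])

```text
time_s: 30.0
position: [0.591, -0.1376, 0.2102]
tool_rot: [[-0.999, 0.004, 0.051], [-0.051, -0.002, -0.999], [-0.004, -1.0, 0.002]]
ft_force: [-0.6, 0.1, -0.8]
grip_width: 0.0854
```

```bash
python3 - <<'E'
from h import *
o=env.observe();print(o['position'],o['grip_width'],o['ft_force']); d=shot('wrist','w18')
E
```

```text
[ 0.5909598  -0.13757904  0.21021677] 0.08543268447345916 [-0.57471359  0.11667462 -0.83774087]
```

View pics/w18.png

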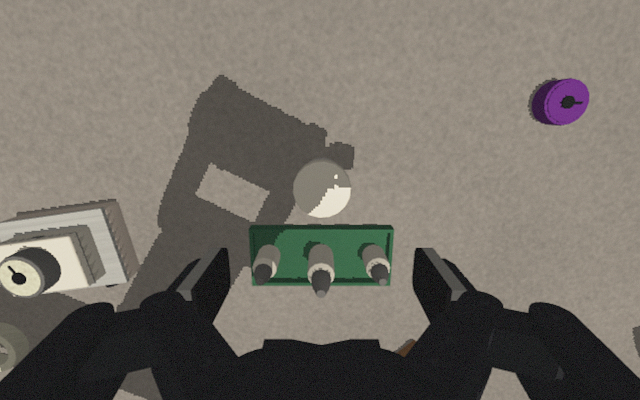

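>>> carry_out([
  [[0, 0, 0, 40, 0, 0, 0], [0, -190, -262, 75, 0, 0, 0], [0, -190, -262, 75, 0, 0, 0], [0, -190, -262, 75, 0, 0, 0], [0, -190, -262, 75, 0, 0, 0], [0, -190, -262, 75, 0, 0, 0], [0, -190, -262, 75, 0, 0, 0], [0, -190, -262, 75, 0, 0, 0], [0, -190, -262, 75, 0, 0, 0], [0, -190, -262, 75, 0, 0, 0], [0, -190, -262, 75, 0, 0, 0], [0, -190, -262, 75, 0, 0, 0]],
])

```text
time_s: 31.05
position: [0.4005, -0.3989, 0.2818]
tool_rot: [[-0.999, -0.001, 0.051], [-0.051, 0.003, -0.999], [0.001, -1.0, -0.003]]
ft_force: [-0.3, -0.3, -0.3]
grip_width: 0.0853
```

```bash
python3 - <<'E'
from meas import *
t=shot('top','t20'); s=shot('scene','s20'); d=load('w18')
p=pl(d,321.5,188.5,.058)[:2]*1000; print('cup wrist',p)
a=np.radians(2.95); C=np.array([499.1,-142.6]); X=np.array([np.cos(a),np.sin(a)]); Y=np.array([-X[1],X[0]]); print('in caddy',(p-C)@X,(p-C)@Y)
A,B=pl(d,250,226,.014)[:2]*1000,pl(d,393,226,.014)[:2]*1000; m=(A+B)/2; print('rim mid',m,'gap',(p-m)@X-27,'lat',(p-m)@Y)
c=lambda im,y0,y1,x0,x1,k:cv2.resize(im[y0:y1,x0:x1,::-1],None,fx=k,fy=k,interpolation=0)
cv2.imwrite('pics/c19.png',c(t['img'],110,270,150,490,2.3)); cv2.imwrite('pics/c20.png',c(s['img'],140,300,100,480,2.1))
im=t['img'].astype(int)
for n,seed,thr,z in(('cup',None,0,.058),):pass
b=im.min(2)>195
for n,sd,z in(('petri',(260,148),.016),('tape',(240,250),.019)):
    M=comp((im.min(2)>170),sd)
    if M is not None:
        ys,xs=np.nonzero(M); print(n,np.mean([pl(t,u,v,z) for u,v in zip(xs,ys)],0)*1000)
E
```

```text
cup wrist [ 591.30538414 -138.96374404]
in caddy 92.2703339583652 -1.1138637307674828
rim mid [ 537.88531149 -141.91952075] gap 26.501399241300973 lat 0.20262418439041568
petri [664.26563248 224.17204867  16.        ]
tape [353.78560216 253.61774144  19.        ]
```

View pics/c19.png

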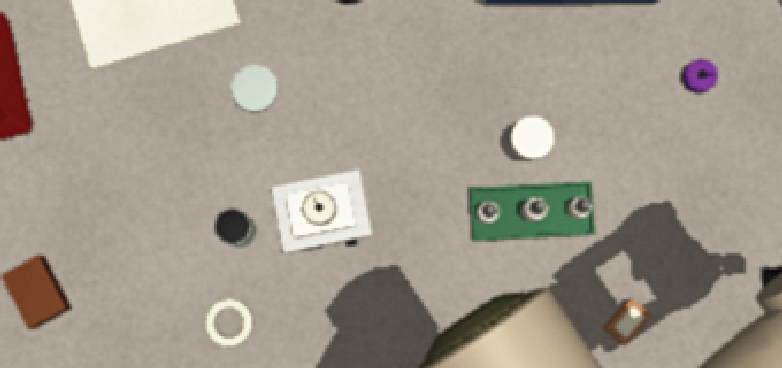

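View pics/c20.png

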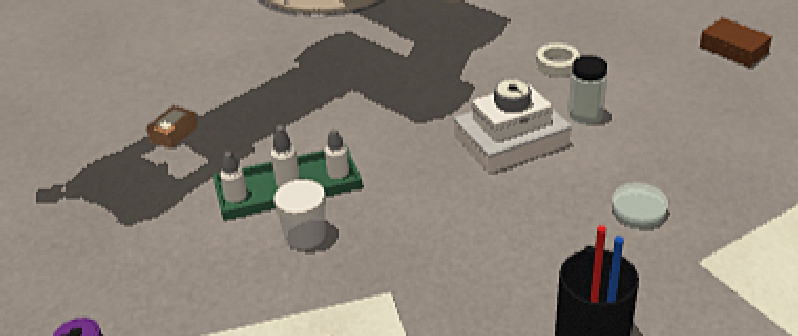

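```bash
python3 -c "
from rig import env
print(env.close_job())"
```

```text
the job is handed in; nothing more can be done
None
```

The counter is set out as asked, in the order asked, and handed in at about 31 s of arm time (limit 131 s). Everything stands upright and let go, with the gripper well clear.

What the last pictures showed:
- **Slide box:** within about 1 mm of the warmer's middle, and about half a degree off its long side.
- **Timer:** within about 0.5 mm of the middle of the lid.
- **Dropper bottle:** within about 0.2 mm of midway between the two caddy bottles.
- **Stain jar:** the gap to the warmer is 31–33 mm, and it is 1–2 mm off level with the middle. The wrist picture gave 33 mm and the arm position gave about 31 mm.
- **Specimen cup:** about 1 mm off level with the caddy's middle. The two gap readings disagree: 30 mm from the caddy's centre, 26.5 mm from the rim edge in the wrist picture.
- **Things left alone:** the petri dish and tape roll measure within 2 mm of where they started, which is as good as the cameras allow. The carton and both look-alikes were only checked by eye and look unmoved.

The highest force I saw was about 16 N at the wrist, while setting the jar down.

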